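# Turn the tote and stack it over the ink tins

### The job

Turn the small empty tote half a turn so that its cut-down front faces opposite to that of the tote full of tins, and stack it on top of that tote, all four lugs fully down in the shallow rim notches, level, and let go. The filled tote has slack lengthwise in its cradle and may stand anywhere along it, so set the small tote on the rim gently and slide it along, feeling for the notches, without bearing on it with more than about 30 N. Never let the small tote sink inside onto the tins, and leave everything else on the bench where it is.

Things in the scene. Friction and masses are not known exactly. Their poses are not given: they have to be found in the camera images.
- tote: Small empty grey tote loose on the bench, to be turned and stacked. Origin: centre of underside, z up; length along y, 150 mm; 62 mm wide along x, with flat upright side walls 4 mm thick, 64 mm high (70 mm from y = -75 to +25). Back end, y = -75, 69 mm high; front end, y = +75, cut down to 26 mm. 0.25 to 0.42 kg, centre of mass within 6 mm of the middle
- tote_grip (a point): point in the middle of the small tote, 45 mm above its underside: it can be gripped here across its 62 mm width (along the tote's x), the side walls being bare above 14 mm. Axes as the tote's
- tote_front (a point): middle of the lower edge of the small tote's cut-down front end (tote's y = +75, z = 0). Axes as the tote's. The tote has four lugs sticking out 10 mm from its side walls (to x = +-41), at y = +60 and y = -20 on both sides; each is 10 mm long, 14 mm high, underside flush with the tote's underside
- cradle: Low dark steel tray, 110 x 210 mm, floor 8 mm thick, fixed to the bench. Origin: centre of underside, z up, length along y. In it stands the larger grey tote with three tins, 93 mm wide and 170 mm long, parallel and centred in x, but its centre lies ANYWHERE from -12 to +12 mm along the cradle's y: this shift is not measured, see or feel it. It is tight: it does not slide under 50 N
- cradle_rim (a point): fixed point 88 mm above the cradle's origin, at the height of the filled tote's flat rim (not moved by the shift). Axes as the cradle's. The rim of the long sides spans |x| = 33 to 46.5 mm; opening 66 mm wide. Filled tote's front end, at +y, is cut down to 44 mm above the cradle's origin, its back end is at rim height. Tin tops are 29 mm below the rim
- cradle_seat (a point): fixed point 82 mm above the cradle's origin (not moved by the shift): height of the small tote's underside once stacked. Both long sides have SHALLOW notches 6 mm deep, 14 mm long, at y = -60 and +20 from the FILLED TOTE's centre, reaching out to |x| = 43.5, where the small tote's lugs fit when turned half round: play 2 mm along y, 2.5 mm along x
- cradle_groove (a point): fixed point 38 mm above the cradle's origin: floor height of the DEEP grooves, 14 mm long, at y = +60 and -20 from the filled tote's centre. With both fronts the same way the lugs go down these and the small tote nests onto the tins: wrong here. Turned half round, the lugs stay clear of them while within 28 mm of their notches lengthwise; off the notches they ride on the rim
- knife: ink spatula, steel blade and wooden handle, 170 mm long, lying flat between the two totes; bystander. Origin at its underside
- tape: roll of paper tape, 68 mm across, 24 mm high, lying flat nearer the robot; bystander. Origin centre of underside
- jar: white screw jar, 60 mm across, 75 mm high, beyond the totes; bystander. Origin centre of underside
- can: plain steel can, 72 mm across, 90 mm high, beyond the totes; bystander. Origin centre of underside
- brush: brush, 180 mm long, lying flat far to the left; bystander. Origin at its underside
- block: cork block 60 x 90 x 30 mm, far to the right; bystander. Origin centre of underside
Mind the look-alikes: they are no part of the job. Leave any purple or red look-alike of the cradle alone.

How it is judged:
By the outcome, as a careful person would: the job done as asked, in the order asked, and still so for the second after the job is handed in, with the robot touching nothing.
It also fails if it takes over 58 s, if anything falls off the work surface, if the arm or the gripper's body presses on something with over 40 N, if the wrist force passes 120 N, or if a joint passes its speed limit or range.

### The arm

A 6-joint arm with a two-finger parallel gripper is mounted at the origin on the work surface. World frame = base frame: x ahead of the robot, y to its left, z up, the work surface at z = 0. Lengths are in mm, angles in rad, forces in N, time in s.
With the tool pointing down it reaches from about 350 to 875 mm from the base axis. Payload 4.2 kg.
Tool frame: the origin (TCP) lies at the very end of the fingers, on their centre line; the grasp point (between the pads) lies arm.grip_depth behind it (arm.grip_depth is the distance from the TCP to the grasp point, in mm); x points along the fingers, y is the direction in which the jaws open and shut, and the axes are right-handed (so a half turn about x gives the same grasp; the last joint's range is limited). The gripper opens to 85 mm and grips with 20 to 120 N. Pads are 22 mm wide; open, the fingers measure 114 mm over their backs; the gripper's body (76 mm by 85 mm) begins 54 mm behind the grasp point. The pads swing forward as they close: fully open they stand 13 mm farther back than shut.
Start: joints at [-1.068, 0.385, 0.008, 0, -1.194, -0.259], TCP at [150.887, -606.492, 209.512] pointing down, gripper open.
Joint ranges: [-3.14, 3.14], [-1.21, 2.06], [-1.07, 1.41], [-3.16, 2.05], [-2.99, -0.16], [-3.1, 3.1]. Speed limits (rad/s): [2.79, 2.79, 3.14, 3.14, 3.14, 3.14].

### API

Orientations are given as a unit quaternion [x, y, z, w].
In Python, from bench import arm, get_image, models gives the robot as it stands.
- The arm moves only by the tool arm_command, never from a script. Its argument "rows" is a list of rows, each an object of numbers: "dx", "dy", "dz": the shift along the tool's x, y, z in m; "wx", "wy", "wz": the turn, a rotation vector about the tool's x, y, z in degrees; "gripper": the closure, from -1 (fully open) to 1 (shut). A call has exactly 8 rows; each row is the pose to reach, as a shift and turn from the pose measured when the call began, along the tool's axes at that moment; what a row does not reach only later rows make up. A row lasts 1/10 s, in which the tool goes at most 50 mm and 8.59 degrees, less where a joint would pass 70% of its speed; a pose out of reach is approached as far as the arm can. A call with a gripper value outside its range is refused whole. The fingers move at their own pace and stop on an object; the grip force is fixed at half the most. Time passes only in rows, so rows that repeat a pose let the fingers close, or fill a call up. It gives the time, the measured TCP pose, the force and the opening at its end, in the units of the state.
- arm.read_state(): the state, without advancing time (a new reading comes with each control period).
- get_image(name): name is "side" or "top"; returns a dict with "img" (480x640x3 uint8, red, green, blue), "K" (3x3 intrinsics, pixels), "rvec" (rotation vector, rad) and "tvec" (3), from world to camera coordinates, as OpenCV has them. Camera axes: x right, y down, z forward; pixel columns grow to the right and rows downward; lengths in mm; the calibration is good to about 2 mm. A picture is of the moment at which its call begins. There is no depth.
- arm.job_done(): hands the job in, once; it reports no verdict.
Trained networks look in the newest picture that a camera, given by its name, has taken for a name from the list of things; names that differ only in an ending like _2 or _b are one class to them, and where a whole thing is asked for, a point or a joint stands for the part that bears it (a point fixed in the world has none). Each returns a list of dicts, best first, with "conf" (0 to 1); they miss things now and then, are a little off and sometimes report something else, mostly with a low value. They report only what shows in the picture. A call takes as long as a camera call. They do not tell look-alikes from the thing itself.
- models.cut_out(camera, query): "mask" (480x640 bool, what is visible of it) and "extent" ([left, top, right, bottom] in pixels, round what is visible of it).
The state is a dict: "clock": time; "joints": joint angles; "joint_vel": joint speeds; "joint_efforts": joint torques, N m; "position": TCP position; "ee_rot": TCP orientation; "contact_force": force on the tool from outside, world axes, zero at the start; "wrist_torque": the same for the moment, N m; "gripper_width": finger opening in mm.
Only numpy, scipy, OpenCV 4.12 (cv2) and the standard library are available. Lean on these libraries where they do the work, as an engineer would, in place of code of your own. Each camera call takes 0.05 s, during which the arm holds its last target.

## Working session

There is one attempt and no reset: what is moved stays moved. The work goes in short steps, Python scripts to look and compute and a tool call to move; the robot and the scene stay as the last step left them, time stands still between calls to the robot, and variables do not carry over. Pictures are saved under pics/ and viewed, and the job is handed in when it is done.

Besides the shell and the picture viewer there is one more tool, called after ">>>" in YAML: its name, and indented under it one key for each argument. arm_command: Moves the arm, as the interface text tells. Its arguments: {"type":"object","properties":{"rows":{"type":"array"}},"required":["rows"]}

```bash
mkdir -p pics; ls; cat > a.py <<'E'
from bench import arm,get_image,models
import cv2,json
print({k:v for k,v in arm.read_state().items()}, getattr(arm,'grip_depth',None))
for c in("top","side"):
    d=get_image(c);cv2.imwrite(f"pics/{c}0.png",d["img"][:,:,::-1])
    print(c,d["K"],d["rvec"],d["tvec"])
    for q in("tote","cradle"):
        for r in models.cut_out(c,q): print(q,r["conf"],r["extent"],r["mask"].sum())
E
python3 a.py
```

```text
pics
{'clock': 0.0, 'joints': array([-1.06842617e+00,  3.85557702e-01,  6.61598666e-03, -5.04574360e-04,
       -1.19397815e+00, -2.58593197e-01]), 'joint_vel': array([-6.92623033e-04,  1.43230652e-04, -1.53434597e-03, -9.79860647e-04,
        2.28511061e-05, -5.34485172e-04]), 'joint_efforts': array([-1.08472414e-03, -3.92288768e+01,  1.88394374e+01,  4.18628901e+00,
       -4.77248192e-03,  3.70779503e-06]), 'position': array([ 150.71793544, -605.9051499 ,  208.4162546 ]), 'ee_rot': array([-0.08515087,  0.70199306,  0.0866682 ,  0.70174333]), 'contact_force': array([0.13758701, 0.63879406, 0.08735227]), 'wrist_torque': array([-0.02634796, -0.00819164,  0.01225412]), 'gripper_width': 85.53609275260816} 18.700000000000003
top [[600.75457397   0.         323.1547872 ]
 [  0.         600.75457397 244.8835676 ]
 [  0.           0.           1.        ]] [ 2.20725848 -2.16763731  0.11199063] [ -23.57546682  531.62441408 1512.15863312]
tote 0.98 [206.0, 200.4, 242.9, 265.4] 1683
cradle 0.88 [219.7, 294.8, 265.3, 377.5] 3706
cradle 0.64 [424.6, 266.9, 504.7, 360.2] 4097
cradle 0.63 [351.7, 187.1, 411.8, 277.6] 3594
side [[459.88179809   0.         318.79649923]
 [  0.         459.88179809 243.43443798]
 [  0.           0.           1.        ]] [ 0.85299787 -2.46536048  1.21504525] [ 439.62090274  292.88643166 1013.71611751]
tote 0.94 [227.9, 279.8, 287.4, 342.0] 2234
tote 0.58 [384.8, 189.4, 412.1, 208.3] 414
cradle 0.89 [308.2, 306.0, 415.0, 403.9] 5864
cradle 0.76 [313.2, 199.5, 390.4, 268.7] 3010
cradle 0.75 [405.1, 194.6, 476.2, 258.4] 2899
cradle 0.3 [230.2, 278.1, 288.1, 345.8] 2282
```

View pics/top0.png

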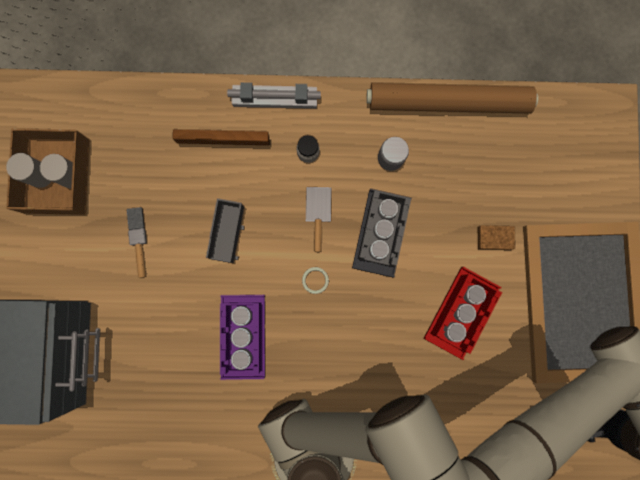

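View pics/side0.png

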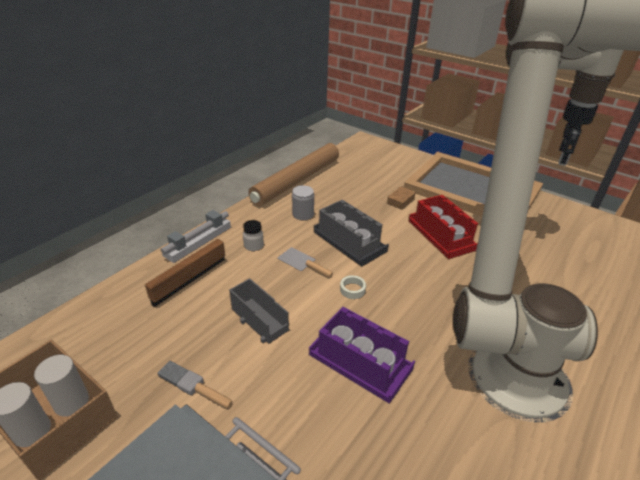

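```bash
python3 - <<'E'
import cv2
a=cv2.imread("pics/top0.png")[170:400,180:300];cv2.imwrite("pics/top0c.png",cv2.resize(a,None,fx=2.6,fy=2.6,interpolation=cv2.INTER_CUBIC) )
a=cv2.imread("pics/top0.png")[180:390,330:520];cv2.imwrite("pics/top0d.png",cv2.resize(a,None,fx=2.8,fy=2.8,interpolation=cv2.INTER_CUBIC) )
a=cv2.imread("pics/side0.png")[180:410,210:490];cv2.imwrite("pics/side0c.png",cv2.resize(a,None,fx=2.6,fy=2.6,interpolation=cv2.INTER_CUBIC) )
E
```

```text
(no output)
```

View pics/top0c.png

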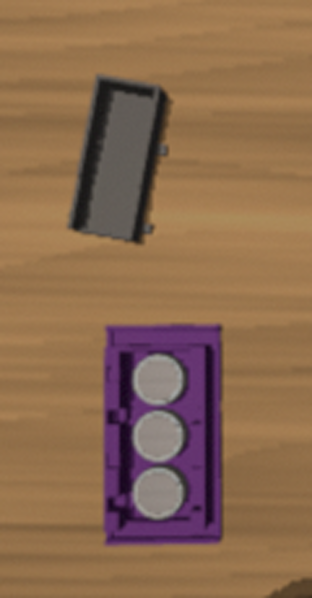

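View pics/top0d.png

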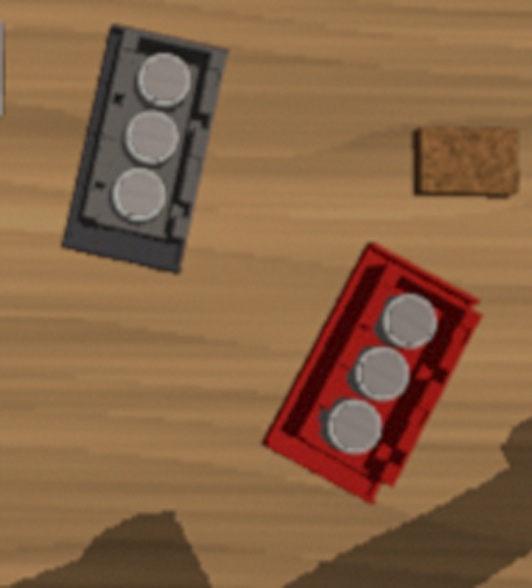

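View pics/side0c.png

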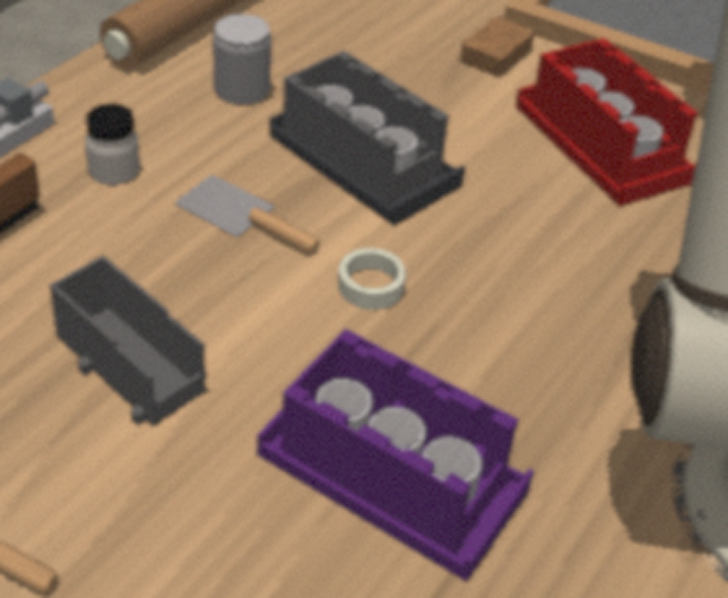

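```bash
cat > fit.py <<'E'
from bench import arm,get_image,models
import cv2,numpy as np,pickle
from scipy.optimize import minimize
def box(x0,x1,y0,y1,z0,z1): return np.array([[x,y,z] for x in(x0,x1) for y in(y0,y1) for z in(z0,z1)],float)
TOTE=[box(-31,31,-75,75,0,3),box(-31,-27,-75,75,0,64),box(27,31,-75,75,0,64),box(-31,-27,-75,25,0,70),box(27,31,-75,25,0,70),
 box(-31,31,-75,-71,0,69),box(-31,31,71,75,0,26)]+[box(a,b,y-5,y+5,0,14) for a,b in((-41,-31),(31,41)) for y in(60,-20)]
def CR(s,h=18):
    return [box(-55,55,-105,105,0,8),box(-55,-50,-105,105,0,h),box(50,55,-105,105,0,h)]+[
     box(-46.5,46.5,s-85,s+85,8,44),box(-46.5,-33,s-85,s+85,8,88),box(33,46.5,s-85,s+85,8,88),box(-46.5,46.5,s-85,s-80,8,88)]
S=4
def sil(parts,p,cam):
    c,s=np.cos(p[2]),np.sin(p[2]);R=np.array([[c,-s,0],[s,c,0],[0,0,1]])
    m=np.zeros((480*S//1,640*S),np.uint8) if 0 else np.zeros((480,640),np.uint8)
    t=np.array([p[0],p[1],p[3] if len(p)>3 else 0])
    for b in parts:
        q=cv2.projectPoints(b@R.T+t,cam["rvec"],cam["tvec"],cam["K"],None)[0].reshape(-1,2)
        h=cv2.convexHull(q.astype(np.float32))
        cv2.fillConvexPoly(m,np.round(h*256).astype(np.int32),255,cv2.LINE_AA,8)
    return m/255.
def ray(cam,u,v,z=0):
    R=cv2.Rodrigues(cam["rvec"])[0];C=-R.T@cam["tvec"]
    d=R.T@np.linalg.inv(cam["K"])@np.array([u,v,1.]);return C+d*(z-C[2])/d[2]
E
cat > b.py <<'E'
from fit import *
cams={};M={}
for c in("top","side"):
    d=get_image(c);cams[c]=d
    for q,e in(("tote",{"top":(224,232),"side":(258,310)}),("cradle",{"top":(381,232),"side":(351,234)})):
        for r in models.cut_out(c,q):
            l,t,rr,b=r["extent"]
            if abs((l+rr)/2-e[c][0])<12 and abs((t+b)/2-e[c][1])<12: M.setdefault((q,c),cv2.GaussianBlur(r["mask"].astype(np.float32),(3,3),.5))
pickle.dump((cams,M),open("m0.pkl","wb"))
x=ray(cams["top"],224,232,30);xc=ray(cams["top"],381,232,40);print(x,xc)
def fit(f,p0,q,use=("top","side")):
    def cost(p):
        return sum(np.abs(sil(f(p),p[:3],cams[c])-M[q,c]).sum()/M[q,c].sum() for c in use)
    best=None
    for dy in(-.2,0,.2):
        p=np.array(p0,float);p[2]+=dy
        sx=np.eye(len(p))*np.array([10,10,.15,8,6][:len(p)]);
        r=minimize(cost,p,method="Nelder-Mead",options=dict(initial_simplex=np.vstack([p,p+sx]),maxiter=400,xatol=.05,fatol=1e-5))
        if best is None or r.fun<best.fun:best=r
    return best
yaw0=np.pi-.17  # +y axis towards robot (-x world): yaw such that y axis=( -sin, cos) -> +90deg
for use in(("top","side"),("top",),("side",)):
    r=fit(lambda p:TOTE,[x[0],x[1],np.pi/2-.17],"tote",use);print("tote",use,r.x.round(3),r.fun)
    r=fit(lambda p:CR(p[3],abs(p[4])),[xc[0],xc[1],np.pi/2-.17,0,15],"cradle",use);print("cradle",use,r.x.round(3),r.fun)
E
python3 b.py
```

```text
[559.37453794 238.43584484  30.        ] [ 566.02418615 -159.66407403   40.        ]
tote ('top', 'side') [561.361 234.154   1.381] 0.24503572526945105
cradle ('top', 'side') [ 569.546 -164.705    1.369    2.183   15.189] 0.10351329799384953
tote ('top',) [561.897 233.917   1.407] 0.13544722890559335
cradle ('top',) [ 568.627 -164.214    1.371   -6.163    9.372] 0.03329735628562397
tote ('side',) [561.706 232.775   1.36 ] 0.102602520530535
cradle ('side',) [ 5.69235e+02 -1.66332e+02  1.33400e+00 -1.96000e-01  1.84470e+01] 0.060067191541767435
```

```bash
cat > c.py <<'E'
from fit import *
cams,M=pickle.load(open("m0.pkl","rb"))
E=[(0,1),(0,2),(0,4),(1,3),(1,5),(2,3),(2,6),(3,7),(4,5),(4,6),(5,7),(6,7)]
def draw(c,parts,p,crop,name,k=8,col=(0,255,0)):
    y0,y1,x0,x1=crop;im=cv2.resize(cams[c]["img"][y0:y1,x0:x1,::-1],None,fx=k,fy=k,interpolation=cv2.INTER_CUBIC)
    cs,s=np.cos(p[2]),np.sin(p[2]);R=np.array([[cs,-s,0],[s,cs,0],[0,0,1]])
    im=np.clip(im.astype(float)*1.8,0,255).astype(np.uint8)
    for b in parts:
        q=cv2.projectPoints(b@R.T+np.array([p[0],p[1],0]),cams[c]["rvec"],cams[c]["tvec"],cams[c]["K"],None)[0].reshape(-1,2)
        q=((q+.5-[x0,y0])*k).astype(int)
        for i,j in E: cv2.line(im,tuple(map(int,q[i])),tuple(map(int,q[j])),col,1)
    return im
def pair(c1,c2,n):
    h=max(c1.shape[0],c2.shape[0]);o=np.zeros((h,c1.shape[1]+c2.shape[1],3),np.uint8)
    o[:c1.shape[0],:c1.shape[1]]=c1;o[:c2.shape[0],c1.shape[1]:]=c2;cv2.imwrite(n,o);print(o.shape)
if __name__=="__main__":
    p=[561.6,233.8,1.385]
    pair(draw("top",TOTE,p,(190,275,195,253),0,6),draw("side",TOTE,p,(270,350,220,295),0,6),"pics/fit_tote.png")
    p=[569.3,-164.8,1.37];P=CR(0,15)[:3]+[box(-46.5,46.5,-85,85,88,88)]
    pair(draw("top",P,p,(180,285,345,420),0,5),draw("side",P,p,(190,270,305,395),0,5),"pics/fit_cr.png")
E
python3 c.py
```

```text
(510, 798, 3)
(525, 825, 3)
```

View pics/fit_tote.png

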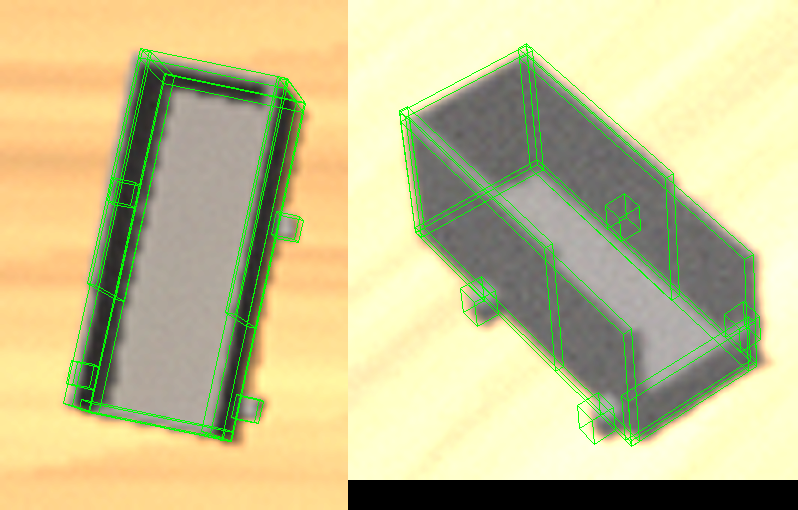

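View pics/fit_cr.png

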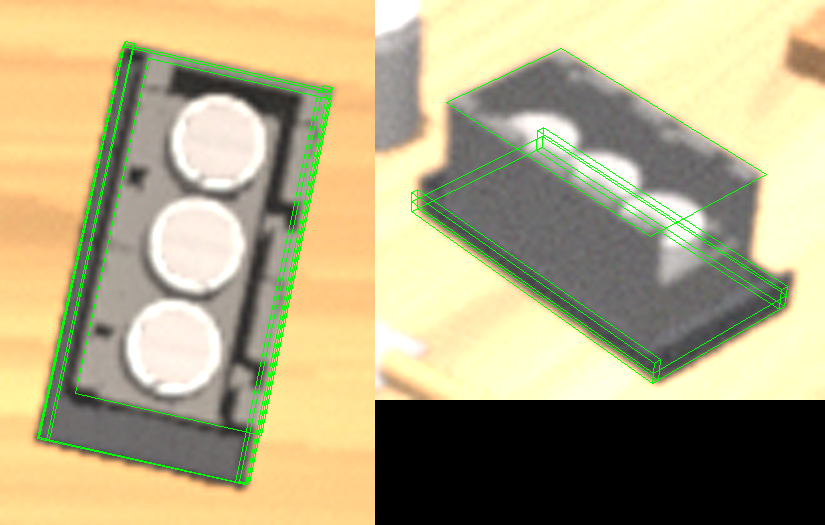

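```bash
cat > d.py <<'E'
from c import *
p=[569.3,-164.8,1.37];k=4
def rect(c,z,p):
    X,Y=np.meshgrid(np.arange(-60,60,1/k),np.arange(110,-110,-1/k))
    cs,s=np.cos(p[2]),np.sin(p[2])
    W=np.stack([p[0]+cs*X-s*Y,p[1]+s*X+cs*Y,np.full_like(X,z)],-1).reshape(-1,3)
    q=cv2.projectPoints(W,cams[c]["rvec"],cams[c]["tvec"],cams[c]["K"],None)[0].reshape(X.shape+(2,)).astype(np.float32)
    im=cv2.remap(cams[c]["img"][:,:,::-1].copy(),q[...,0],q[...,1],cv2.INTER_CUBIC)
    return np.clip(im*1.8,0,255).astype(np.uint8)
o=[]
for c in("top","side"):
    im=rect(c,88,p)
    for y in(85,60,20,-20,-60,-85):
        for d in(-7,7):
            yy=int((110-(y+d if abs(y)<85 else y))*k);cv2.line(im,(0,yy),(40,yy),(0,255,0) if y in(60,-20) else (0,0,255),1);cv2.line(im,(440,yy),(480,yy),(0,255,0)if y in(60,-20) else (0,0,255),1)
    for x in(-46.5,-33,33,46.5): 
        xx=int((x+60)*k);cv2.line(im,(xx,0),(xx,30),(0,255,255),1);cv2.line(im,(xx,850),(xx,880),(0,255,255),1)
    o.append(im)
o=np.hstack(o)
cv2.imwrite("pics/rect.png",cv2.resize(o,None,fx=.68,fy=.68,interpolation=cv2.INTER_AREA))
E
python3 d.py
```

```text
(no output)
```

View pics/rect.png

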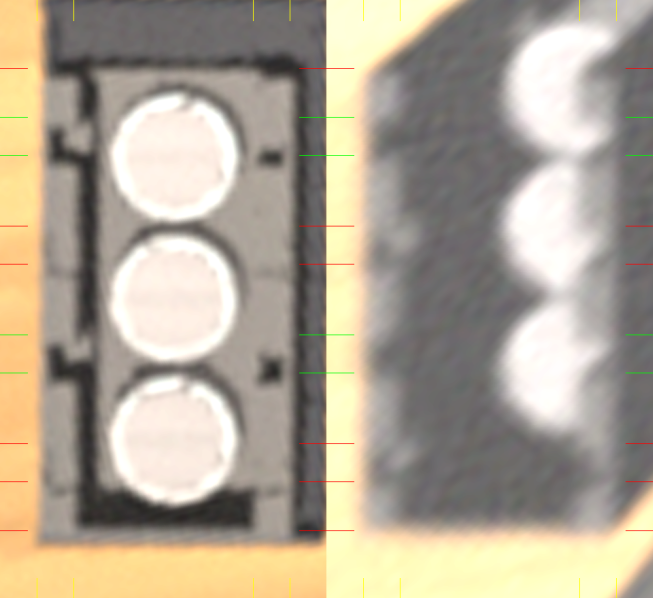

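```bash
cat > h.py <<'E'
from bench import arm
import numpy as np
from scipy.spatial.transform import Rotation as Ro
def st(): 
    s=arm.read_state();return s
def rel(s,pos,R=None):
    """shift in tool axes (m) and rotvec deg from current to the target"""
    R0=Ro.from_quat(s["ee_rot"]);d=R0.inv().apply(np.array(pos)-s["position"])/1000
    w=(R0.inv()*R).as_rotvec(degrees=True) if R is not None else np.zeros(3)
    return d.round(4),w.round(2)
def down(yaw): # tool y along world angle yaw, x down
    x=np.array([0,0,-1.]);y=np.array([np.cos(yaw),np.sin(yaw),0]);return Ro.from_matrix(np.stack([x,y,np.cross(x,y)],1))
def yawof(s): 
    y=Ro.from_quat(s["ee_rot"]).as_matrix()[:,1];return np.arctan2(y[1],y[0])
def show():
    s=st();m=Ro.from_quat(s["ee_rot"]).as_matrix()
    print("t",round(s["clock"],2),"pos",s["position"].round(1),"yaw",round(yawof(s),4),"tilt",m[:2,0].round(4),"F",s["contact_force"].round(1),"T",s["wrist_torque"].round(2),"w",round(s["gripper_width"],1),"j",s["joints"].round(2));return s
E
python3 - <<'E'
from h import *
s=show();print(Ro.from_quat(s["ee_rot"]).as_matrix().round(3))
E
```

```text
t 0.6 pos [ 150.9 -606.5  209.5] yaw 1.8145 tilt [ 0. -0.] F [0.4 0.5 0.1] T [ 0.01  0.01 -0.01] w 85.1 j [-1.07  0.38  0.01 -0.   -1.19 -0.26]
[[ 0.    -0.241  0.97 ]
 [-0.     0.97   0.241]
 [-1.    -0.     0.   ]]
```

```bash
python3 - <<'E'
from h import *
s=st();print(rel(s,[561.6,233.8,200],down(-1.757)))
E
```

```text
(array([0.0095, 0.7163, 0.6014]), array([-155.37,   -0.  ,    0.  ]))
```

>>> arm_command:
  rows:
    - {"dx": 0,"dy": 0.716,"dz": 0.601,"wx": -155.4,"gripper": -1}
    - {"dx": 0,"dy": 0.716,"dz": 0.601,"wx": -155.4,"gripper": -1}
    - {"dx": 0,"dy": 0.716,"dz": 0.601,"wx": -155.4,"gripper": -1}
    - {"dx": 0,"dy": 0.716,"dz": 0.601,"wx": -155.4,"gripper": -1}
    - {"dx": 0,"dy": 0.716,"dz": 0.601,"wx": -155.4,"gripper": -1}
    - {"dx": 0,"dy": 0.716,"dz": 0.601,"wx": -155.4,"gripper": -1}
    - {"dx": 0,"dy": 0.716,"dz": 0.601,"wx": -155.4,"gripper": -1}
    - {"dx": 0,"dy": 0.716,"dz": 0.601,"wx": -155.4,"gripper": -1}

```text
validation failed for argument at $.ro...
```

```bash
python3 - <<'E'
from h import *
s=show();print(rel(s,[561.6,233.8,200],down(-1.757)))
E
```

```text
t 0.6 pos [ 150.9 -606.5  209.5] yaw 1.8145 tilt [ 0. -0.] F [0.4 0.5 0.1] T [ 0.01  0.01 -0.01] w 85.1 j [-1.07  0.38  0.01 -0.   -1.19 -0.26]
(array([0.0095, 0.7163, 0.6014]), array([-155.37,   -0.  ,    0.  ]))
```

>>> arm_command:
  rows:
    - {"dx": 0,"dy": 0.04,"dz": 0.03,"wx": -8,"wy": 0,"wz": 0,"gripper": -1}
    - {"dx": 0,"dy": 0.08,"dz": 0.06,"wx": -16,"wy": 0,"wz": 0,"gripper": -1}
    - {"dx": 0,"dy": 0.12,"dz": 0.09,"wx": -24,"wy": 0,"wz": 0,"gripper": -1}
    - {"dx": 0,"dy": 0.16,"dz": 0.125,"wx": -32,"wy": 0,"wz": 0,"gripper": -1}
    - {"dx": 0,"dy": 0.2,"dz": 0.16,"wx": -40,"wy": 0,"wz": 0,"gripper": -1}
    - {"dx": 0,"dy": 0.24,"dz": 0.19,"wx": -48,"wy": 0,"wz": 0,"gripper": -1}
    - {"dx": 0,"dy": 0.28,"dz": 0.22,"wx": -56,"wy": 0,"wz": 0,"gripper": -1}
    - {"dx": 0,"dy": 0.32,"dz": 0.26,"wx": -64,"wy": 0,"wz": 0,"gripper": -1}

```text
clock: 1.4
position: [319.5, -242.4, 210.0]
ee_rot: [-0.447, 0.548, 0.446, 0.549]
contact_force: [1.9, -0.4, 0.4]
gripper_width: 85.3
```

```bash
python3 - <<'E'
from h import *
s=show();print(rel(s,[561.6,233.8,200],down(-1.757)))
E
```

```text
t 1.4 pos [ 319.5 -242.4  210. ] yaw 2.9369 tilt [ 0.0014 -0.0003] F [ 1.9 -0.4  0.4] T [-0.05 -0.16  0.02] w 85.3 j [-0.24 -0.01 -0.49 -0.   -1.09  0.03]
(array([ 0.0102, -0.1403,  0.5154]), array([-9.106e+01, -6.000e-02,  6.000e-02]))
```

>>> arm_command:
  rows:
    - {"dx": 0.01,"dy": -0.14,"dz": 0.515,"wx": -91,"wy": 0,"wz": 0,"gripper": -1}
    - {"dx": 0.01,"dy": -0.14,"dz": 0.515,"wx": -91,"wy": 0,"wz": 0,"gripper": -1}
    - {"dx": 0.01,"dy": -0.14,"dz": 0.515,"wx": -91,"wy": 0,"wz": 0,"gripper": -1}
    - {"dx": 0.01,"dy": -0.14,"dz": 0.515,"wx": -91,"wy": 0,"wz": 0,"gripper": -1}
    - {"dx": 0.01,"dy": -0.14,"dz": 0.515,"wx": -91,"wy": 0,"wz": 0,"gripper": -1}
    - {"dx": 0.01,"dy": -0.14,"dz": 0.515,"wx": -91,"wy": 0,"wz": 0,"gripper": -1}
    - {"dx": 0.01,"dy": -0.14,"dz": 0.515,"wx": -91,"wy": 0,"wz": 0,"gripper": -1}
    - {"dx": 0.01,"dy": -0.14,"dz": 0.515,"wx": -91,"wy": 0,"wz": 0,"gripper": -1}

```text
clock: 2.2
position: [500.7, 114.8, 202.9]
ee_rot: [0.679, -0.2, -0.678, -0.2]
contact_force: [1.9, -0.3, 0.3]
gripper_width: 85.7
```

```bash
python3 - <<'E'
from h import *
s=show();print(rel(s,[561.6,233.8,110],down(-1.757)))
E
```

```text
t 2.2 pos [500.7 114.8 202.9] yaw -2.1446 tilt [ 0.0019 -0.0001] F [ 1.9 -0.3  0.3] T [-0.09 -0.11 -0.02] w 85.7 j [ 0.54  0.2  -0.27  0.   -1.1   0.45]
(array([ 0.093 , -0.1329,  0.0136]), array([-22.21,  -0.1 ,   0.03]))
```

>>> arm_command:
  rows:
    - {"dx": 0.0,"dy": -0.05,"dz": 0.005,"wx": -8,"wy": 0,"wz": 0,"gripper": -1}
    - {"dx": 0.0,"dy": -0.1,"dz": 0.01,"wx": -16,"wy": 0,"wz": 0,"gripper": -1}
    - {"dx": 0.02,"dy": -0.133,"dz": 0.0136,"wx": -22.2,"wy": 0,"wz": 0,"gripper": -1}
    - {"dx": 0.05,"dy": -0.133,"dz": 0.0136,"wx": -22.2,"wy": 0,"wz": 0,"gripper": -1}
    - {"dx": 0.093,"dy": -0.133,"dz": 0.0136,"wx": -22.2,"wy": 0,"wz": 0,"gripper": -1}
    - {"dx": 0.093,"dy": -0.133,"dz": 0.0136,"wx": -22.2,"wy": 0,"wz": 0,"gripper": -1}
    - {"dx": 0.093,"dy": -0.133,"dz": 0.0136,"wx": -22.2,"wy": 0,"wz": 0,"gripper": -1}
    - {"dx": 0.093,"dy": -0.133,"dz": 0.0136,"wx": -22.2,"wy": 0,"wz": 0,"gripper": -1}

```text
clock: 3.0
position: [563.3, 234.5, 112.8]
ee_rot: [0.706, -0.065, -0.702, -0.067]
contact_force: [-0.7, -1.0, 0.4]
gripper_width: 85.3
```

```bash
python3 - <<'E'
from h import *
s=show();print(rel(s,[561.6,233.8,27],down(-1.757)))
from fit import *
for c in("top","side"):
    d=get_image(c);im=d["img"][:,:,::-1]
    p=cv2.projectPoints(s["position"][None],d["rvec"],d["tvec"],d["K"],None)[0].ravel()
    im=im.copy();cv2.circle(im,tuple(int(v) for v in p),2,(0,255,0),-1)
    q=(150,290,170,310) if c=="top" else (200,360,190,340)
    cv2.imwrite(f"pics/g1{c}.png",cv2.resize(im[q[0]:q[1],q[2]:q[3]],None,fx=4,fy=4))
E
```

```text
t 3.0 pos [563.3 234.5 112.8] yaw -1.7568 tilt [0.0061 0.0019] F [-0.7 -1.   0.4] T [ 0.   -0.06 -0.01] w 85.3 j [ 0.66  0.44 -0.17  0.   -0.96  0.72]
(array([0.0858, 0.0013, 0.002 ]), array([ 0.01, -0.32,  0.17]))
```

View pics/g1top.png

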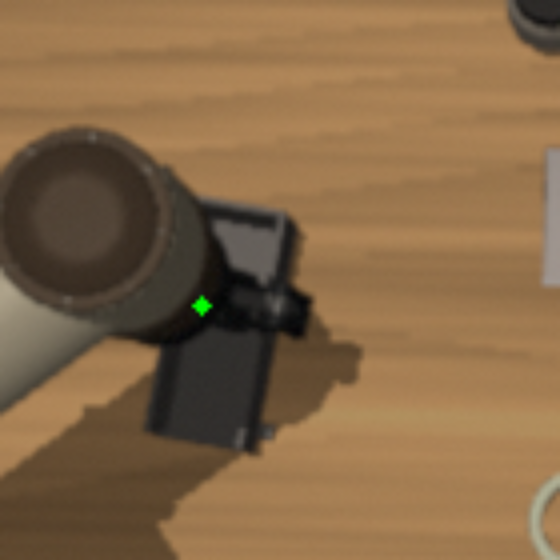

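View pics/g1side.png

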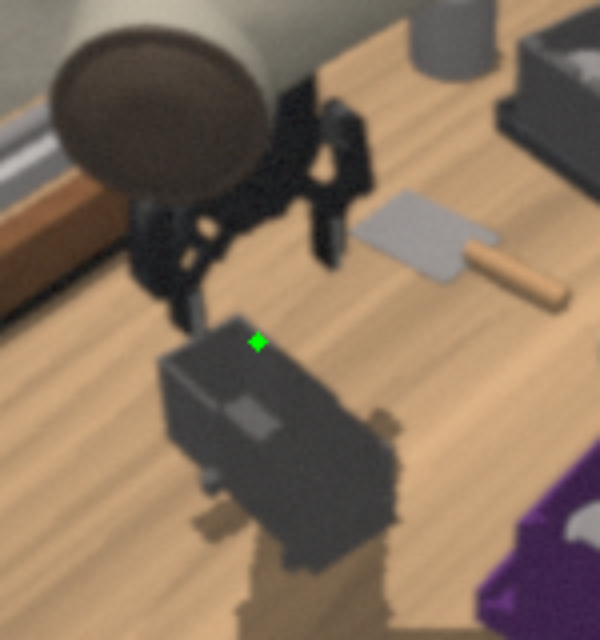

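>>> arm_command:
  rows:
    - {"dx": 0.03,"dy": 0.001,"dz": 0.002,"wx": 0,"wy": -0.3,"wz": 0.2,"gripper": -1}
    - {"dx": 0.06,"dy": 0.001,"dz": 0.002,"wx": 0,"wy": -0.3,"wz": 0.2,"gripper": -1}
    - {"dx": 0.075,"dy": 0.001,"dz": 0.002,"wx": 0,"wy": -0.3,"wz": 0.2,"gripper": -1}
    - {"dx": 0.085,"dy": 0.001,"dz": 0.002,"wx": 0,"wy": -0.3,"wz": 0.2,"gripper": -1}
    - {"dx": 0.085,"dy": 0.001,"dz": 0.002,"wx": 0,"wy": -0.3,"wz": 0.2,"gripper": -1}
    - {"dx": 0.085,"dy": 0.001,"dz": 0.002,"wx": 0,"wy": -0.3,"wz": 0.2,"gripper": -1}
    - {"dx": 0.085,"dy": 0.001,"dz": 0.002,"wx": 0,"wy": -0.3,"wz": 0.2,"gripper": -1}
    - {"dx": 0.085,"dy": 0.001,"dz": 0.002,"wx": 0,"wy": -0.3,"wz": 0.2,"gripper": -1}

```text
clock: 3.9
position: [562.0, 234.5, 29.0]
ee_rot: [0.705, -0.065, -0.703, -0.066]
contact_force: [0.3, -0.0, -0.6]
gripper_width: 85.7
```

```bash
python3 - <<'E'
from h import *
s=show();print(rel(s,[561.6,233.8,27],down(-1.757)))
from fit import *
for c in("side",):
    d=get_image(c);im=d["img"][:,:,::-1]
    q=(150,290,170,310) if c=="top" else (200,360,190,340)
    cv2.imwrite(f"pics/g2{c}.png",cv2.resize(im[q[0]:q[1],q[2]:q[3]],None,fx=4,fy=4))
E
```

```text
t 3.9 pos [562.  234.5  29. ] yaw -1.7571 tilt [0.0022 0.0014] F [ 0.3 -0.  -0.6] T [-0.    0.05  0.04] w 85.7 j [ 0.66  0.54 -0.25  0.   -0.78  0.72]
(array([0.002 , 0.0008, 0.0003]), array([-0.  , -0.11,  0.1 ]))
```

View pics/g2side.png

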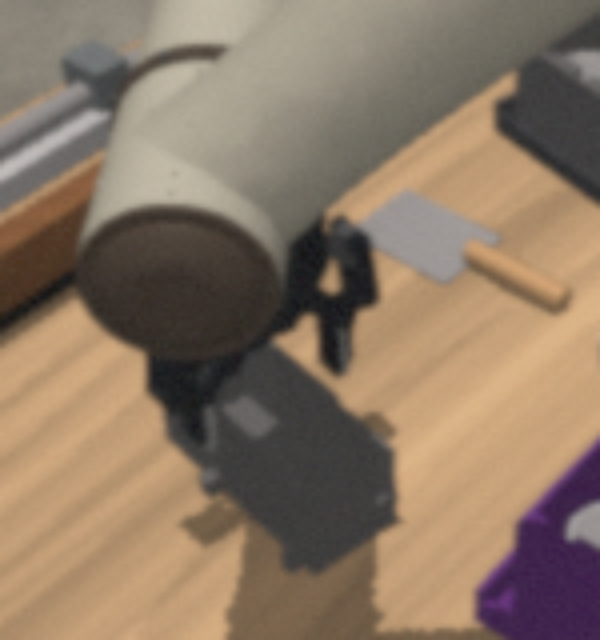

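>>> arm_command:
  rows:
    - {"dx": 0,"dy": 0,"dz": 0,"wx": 0,"wy": 0,"wz": 0,"gripper": 1}
    - {"dx": 0,"dy": 0,"dz": 0,"wx": 0,"wy": 0,"wz": 0,"gripper": 1}
    - {"dx": 0,"dy": 0,"dz": 0,"wx": 0,"wy": 0,"wz": 0,"gripper": 1}
    - {"dx": 0,"dy": 0,"dz": 0,"wx": 0,"wy": 0,"wz": 0,"gripper": 1}
    - {"dx": 0,"dy": 0,"dz": 0,"wx": 0,"wy": 0,"wz": 0,"gripper": 1}
    - {"dx": 0,"dy": 0,"dz": 0,"wx": 0,"wy": 0,"wz": 0,"gripper": 1}
    - {"dx": 0,"dy": 0,"dz": 0,"wx": 0,"wy": 0,"wz": 0,"gripper": 1}
    - {"dx": 0,"dy": 0,"dz": 0,"wx": 0,"wy": 0,"wz": 0,"gripper": 1}

```text
clock: 4.75
position: [562.4, 234.8, 29.8]
ee_rot: [0.705, -0.065, -0.703, -0.066]
contact_force: [-0.4, -0.1, 6.6]
gripper_width: 60.7
```

```bash
python3 - <<'E'
from h import *
s=show()
E
```

```text
t 4.75 pos [562.4 234.8  29.8] yaw -1.7564 tilt [0.0033 0.0016] F [-0.4 -0.1  6.6] T [-0.07  0.33  0.08] w 60.7 j [ 0.66  0.53 -0.25  0.   -0.78  0.72]
```

>>> arm_command:
  rows:
    - {"dx": -0.02,"dy": 0,"dz": 0,"wx": 0,"wy": -0.2,"wz": 0.1,"gripper": 1}
    - {"dx": -0.05,"dy": 0,"dz": 0,"wx": 0,"wy": -0.2,"wz": 0.1,"gripper": 1}
    - {"dx": -0.09,"dy": 0,"dz": 0,"wx": 0,"wy": -0.2,"wz": 0.1,"gripper": 1}
    - {"dx": -0.13,"dy": 0,"dz": 0,"wx": 0,"wy": -0.2,"wz": 0.1,"gripper": 1}
    - {"dx": -0.16,"dy": 0,"dz": 0,"wx": 0,"wy": -0.2,"wz": 0.1,"gripper": 1}
    - {"dx": -0.18,"dy": 0,"dz": 0,"wx": 0,"wy": -0.2,"wz": 0.1,"gripper": 1}
    - {"dx": -0.18,"dy": 0,"dz": 0,"wx": 0,"wy": -0.2,"wz": 0.1,"gripper": 1}
    - {"dx": -0.18,"dy": 0,"dz": 0,"wx": 0,"wy": -0.2,"wz": 0.1,"gripper": 1}

```text
clock: 5.55
position: [560.8, 234.2, 208.0]
ee_rot: [-0.703, 0.066, 0.705, 0.066]
contact_force: [-0.0, 0.5, -3.8]
gripper_width: 60.1
```

```bash
python3 - <<'E'
from h import *
s=show();print(rel(s,[567.3,-163.7,210],down(1.37)))
from fit import *
for c in("side",):
    d=get_image(c);im=d["img"][:,:,::-1]
    q=(150,290,170,310) if c=="top" else (120,320,170,340)
    cv2.imwrite(f"pics/g3{c}.png",cv2.resize(im[q[0]:q[1],q[2]:q[3]],None,fx=3,fy=3))
E
```

```text
t 5.55 pos [560.8 234.2 208. ] yaw -1.7571 tilt [-0.0035  0.0001] F [-0.   0.5 -3.8] T [-0.01  0.02  0.04] w 60.1 j [ 0.66  0.36 -0.04 -0.   -1.18  0.72]
(array([-0.0021,  0.3898, -0.0801]), array([-1.7917e+02,  5.0000e-02,  3.1000e-01]))
```

View pics/g3side.png

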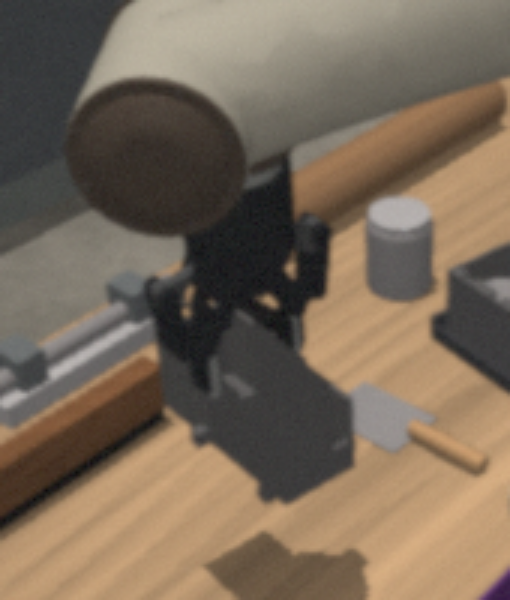

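>>> arm_command:
  rows:
    - {"dx": 0,"dy": 0.015,"dz": -0.003,"wx": 8,"wy": 0,"wz": 0,"gripper": 1}
    - {"dx": 0,"dy": 0.035,"dz": -0.007,"wx": 16,"wy": 0,"wz": 0,"gripper": 1}
    - {"dx": 0,"dy": 0.055,"dz": -0.011,"wx": 24,"wy": 0,"wz": 0,"gripper": 1}
    - {"dx": 0,"dy": 0.075,"dz": -0.015,"wx": 32,"wy": 0,"wz": 0,"gripper": 1}
    - {"dx": 0,"dy": 0.095,"dz": -0.02,"wx": 40,"wy": 0,"wz": 0,"gripper": 1}
    - {"dx": 0,"dy": 0.115,"dz": -0.024,"wx": 48,"wy": 0,"wz": 0,"gripper": 1}
    - {"dx": 0,"dy": 0.135,"dz": -0.028,"wx": 56,"wy": 0,"wz": 0,"gripper": 1}
    - {"dx": 0,"dy": 0.155,"dz": -0.032,"wx": 64,"wy": 0,"wz": 0,"gripper": 1}

```text
clock: 6.4
position: [561.9, 74.6, 204.6]
ee_rot: [-0.559, 0.433, 0.563, 0.428]
contact_force: [0.6, -0.8, -3.0]
gripper_width: 60.5
```

```bash
python3 - <<'E'
from h import *
s=show();print(rel(s,[567.3,-163.7,210],down(1.37)))
E
```

```text
t 6.4 pos [561.9  74.6 204.6] yaw -2.8801 tilt [-0.0097 -0.0024] F [ 0.6 -0.8 -3. ] T [-0.03 -0.06 -0.03] w 60.5 j [ 0.42  0.3  -0.14 -0.   -1.15 -0.15]
(array([-0.0049,  0.0564, -0.2316]), array([116.49,  -0.57,  -0.37]))
```

>>> arm_command:
  rows:
    - {"dx": 0,"dy": 0.004,"dz": -0.017,"wx": 8,"wy": 0,"wz": 0,"gripper": 1}
    - {"dx": 0,"dy": 0.008,"dz": -0.034,"wx": 16,"wy": 0,"wz": 0,"gripper": 1}
    - {"dx": 0,"dy": 0.012,"dz": -0.051,"wx": 24,"wy": 0,"wz": 0,"gripper": 1}
    - {"dx": 0,"dy": 0.016,"dz": -0.068,"wx": 32,"wy": 0,"wz": 0,"gripper": 1}
    - {"dx": -0.002,"dy": 0.02,"dz": -0.085,"wx": 40,"wy": 0,"wz": 0,"gripper": 1}
    - {"dx": -0.003,"dy": 0.024,"dz": -0.102,"wx": 48,"wy": 0,"wz": 0,"gripper": 1}
    - {"dx": -0.004,"dy": 0.028,"dz": -0.119,"wx": 56,"wy": 0,"wz": 0,"gripper": 1}
    - {"dx": -0.005,"dy": 0.032,"dz": -0.136,"wx": 64,"wy": 0,"wz": 0,"gripper": 1}

```text
clock: 7.2
position: [564.9, -65.8, 207.2]
ee_rot: [-0.245, 0.668, 0.246, 0.658]
contact_force: [0.2, 0.2, -3.2]
gripper_width: 60.2
```

```bash
python3 - <<'E'
from h import *
s=show();print(rel(s,[567.3,-163.7,190],down(1.37)))
E
```

```text
t 7.2 pos [564.9 -65.8 207.2] yaw 2.2799 tilt [-0.0147 -0.0025] F [ 0.2  0.2 -3.2] T [ 0.03 -0.04 -0.02] w 60.2 j [ 0.17  0.3  -0.13 -0.   -1.16 -1.03]
(array([ 0.0174, -0.076 , -0.0617]), array([52.13, -0.88, -0.08]))
```

```bash
python3 - <<'E'
from h import *
s=st();print(rel(s,[571.3,-164,150],down(1.37)))
E
```

```text
(array([ 0.0573, -0.0792, -0.0584]), array([52.13, -0.88, -0.08]))
```

>>> arm_command:
  rows:
    - {"dx": 0,"dy": -0.013,"dz": -0.01,"wx": 8,"wy": -0.5,"wz": 0,"gripper": 1}
    - {"dx": 0,"dy": -0.026,"dz": -0.02,"wx": 16,"wy": -0.9,"wz": 0,"gripper": 1}
    - {"dx": 0,"dy": -0.04,"dz": -0.03,"wx": 24,"wy": -0.9,"wz": 0,"gripper": 1}
    - {"dx": 0.01,"dy": -0.053,"dz": -0.04,"wx": 32,"wy": -0.9,"wz": 0,"gripper": 1}
    - {"dx": 0.02,"dy": -0.066,"dz": -0.05,"wx": 40,"wy": -0.9,"wz": 0,"gripper": 1}
    - {"dx": 0.04,"dy": -0.079,"dz": -0.058,"wx": 48,"wy": -0.9,"wz": 0,"gripper": 1}
    - {"dx": 0.057,"dy": -0.079,"dz": -0.058,"wx": 52.1,"wy": -0.9,"wz": 0,"gripper": 1}
    - {"dx": 0.057,"dy": -0.079,"dz": -0.058,"wx": 52.1,"wy": -0.9,"wz": 0,"gripper": 1}

```text
clock: 8.0
position: [567.9, -163.6, 145.0]
ee_rot: [0.072, 0.707, -0.071, 0.7]
contact_force: [0.3, 0.0, -3.2]
gripper_width: 60.7
```

```bash
cat > pic.py <<'E'
import sys
from h import *
from fit import *
n=sys.argv[1];o=[]
s=show()
out={}
for c in("top","side"):
    d=get_image(c);out[c]=d;im=d["img"][:,:,::-1].copy()
    q=(165,285,330,430) if c=="top" else (130,290,290,420)
    cv2.imwrite(f"pics/{n}{c}.png",cv2.resize(np.clip(im[q[0]:q[1],q[2]:q[3]]*1.6,0,255).astype(np.uint8),None,fx=4,fy=4,interpolation=cv2.INTER_CUBIC))
pickle.dump((s,out),open(n+".pkl","wb"))
E
python3 pic.py h1
```

```text
t 8.0 pos [ 567.9 -163.6  145. ] yaw 1.3689 tilt [-0.0109  0.0031] F [ 0.3  0.  -3.2] T [-0.02  0.09  0.05] w 60.7 j [-0.01  0.39 -0.16 -0.   -1.04 -1.76]
```

View pics/h1top.png

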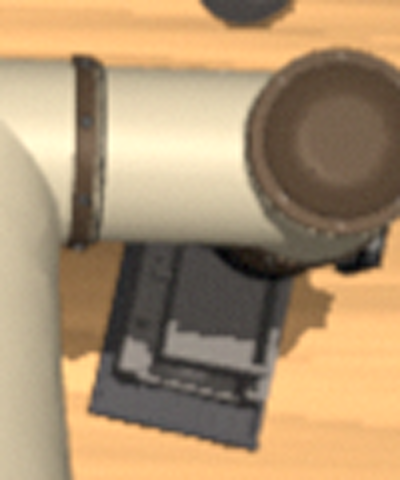

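View pics/h1side.png

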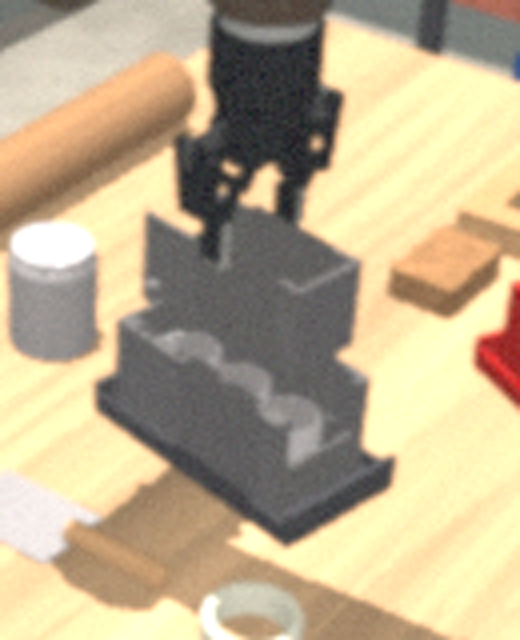

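```bash
cat > ov.py <<'E'
import sys
from c import draw,pair,cams
import c as C
from fit import *
from h import yawof
n=sys.argv[1]
s,o=pickle.load(open(n+".pkl","rb"))
cams.update(o)
y=yawof(s)+np.pi;P=s["position"]
def sh(parts,dz):return [b+[0,0,dz] for b in parts]
dz=P[2]-29.5
R0=[569.3,-164.8,1.37]
s0=-2
def lab(c,crop,k=5):
    im=draw(c,sh(TOTE,dz),[P[0],P[1],y],crop,0,k)
    y0,y1,x0,x1=crop
    rim=[box(-46.5,46.5,s0-85,s0+85,88,88),box(-55,55,-105,105,0,0)]+[box(a,b,s0+yy-7,s0+yy+7,88,88) for a,b in((-43.5,-33),(33,43.5)) for yy in(-60,20)]
    cs,sn=np.cos(R0[2]),np.sin(R0[2]);R=np.array([[cs,-sn,0],[sn,cs,0],[0,0,1]])
    for b in rim:
        q=cv2.projectPoints(b@R.T+np.array([R0[0],R0[1],0]),cams[c]["rvec"],cams[c]["tvec"],cams[c]["K"],None)[0].reshape(-1,2)
        q=((q+.5-[x0,y0])*k).astype(int)
        for i,j in C.E: cv2.line(im,tuple(map(int,q[i])),tuple(map(int,q[j])),(0,0,255),1)
    return im
pair(lab("top",(185,285,345,420)),lab("side",(170,270,305,390)),f"pics/ov_{n}.png")
E
python3 ov.py h1
```

```text
(500, 800, 3)
```

View pics/ov_h1.png

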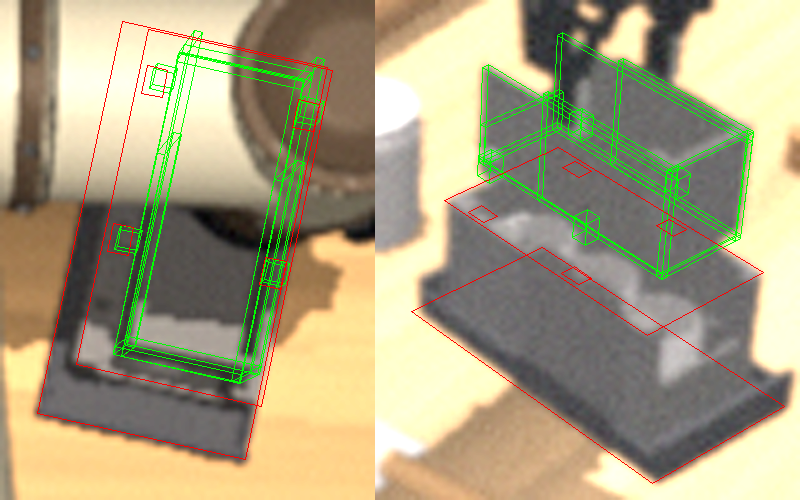

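```bash
python3 - <<'E'
import sys;sys.argv=["ov.py","h1"]
exec(open("ov.py").read().split("pair(lab")[0])
crop=(228,280,345,405);k=13
a=lab("top",crop,k);y0,y1,x0,x1=crop
im=cv2.resize(cams["top"]["img"][y0:y1,x0:x1,::-1],None,fx=k,fy=k,interpolation=cv2.INTER_CUBIC)
im=np.clip(im.astype(float)*2.6-30,0,255).astype(np.uint8)
cv2.imwrite("pics/z1.png",im[:590]);cv2.imwrite("pics/z1o.png",a[:590])
E
```

View pics/z1.png

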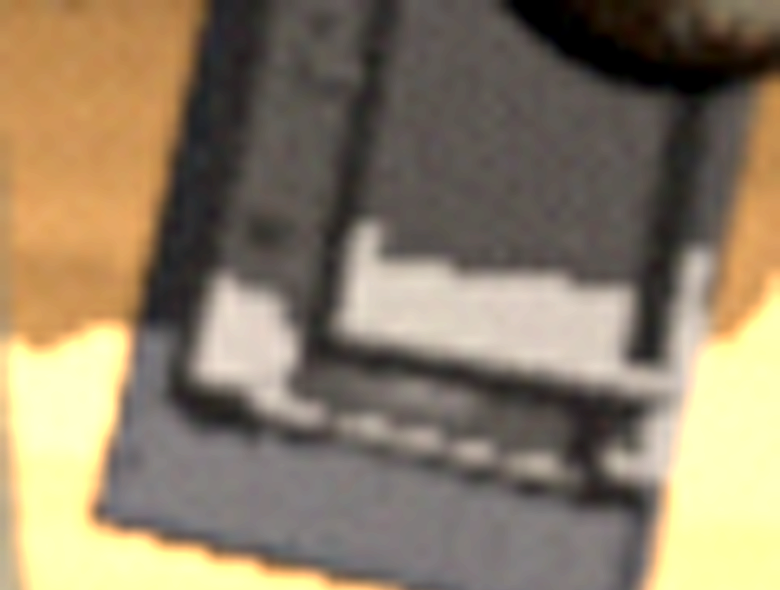

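View pics/z1o.png

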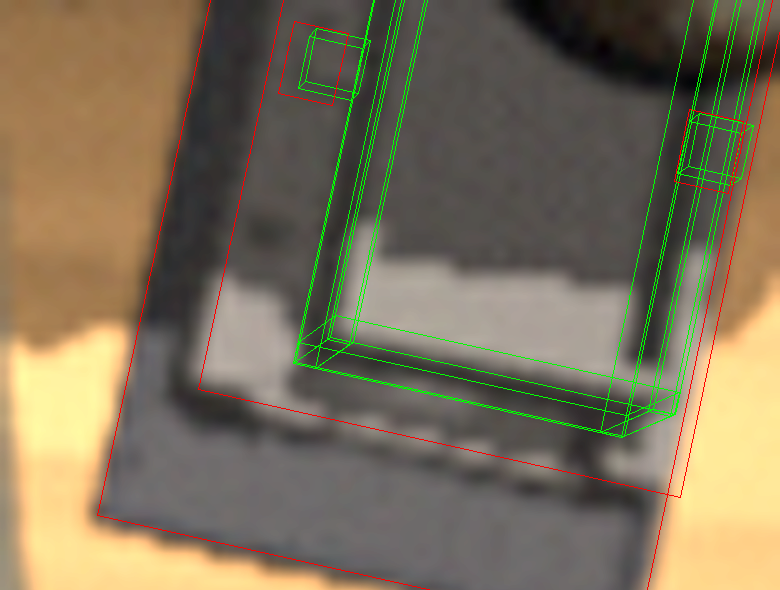

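```bash
python3 - <<'E'
import sys;sys.argv=["ov.py","h1"]
exec(open("ov.py").read().split("pair(lab")[0])
crop=(178,245,315,395);k=10
a=lab("side",crop,k);y0,y1,x0,x1=crop
im=cv2.resize(cams["side"]["img"][y0:y1,x0:x1,::-1],None,fx=k,fy=k,interpolation=cv2.INTER_CUBIC)
im=np.clip(im.astype(float)*2.6-60,0,255).astype(np.uint8)
cv2.imwrite("pics/z2.png",im[:600]);cv2.imwrite("pics/z2o.png",a[:600])
E
```

```text
(no output)
```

View pics/z2.png

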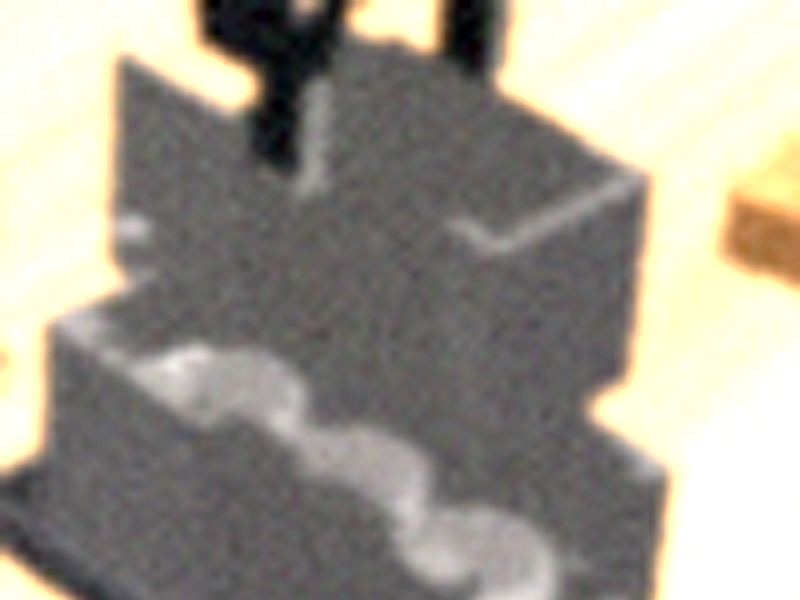

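View pics/z2o.png

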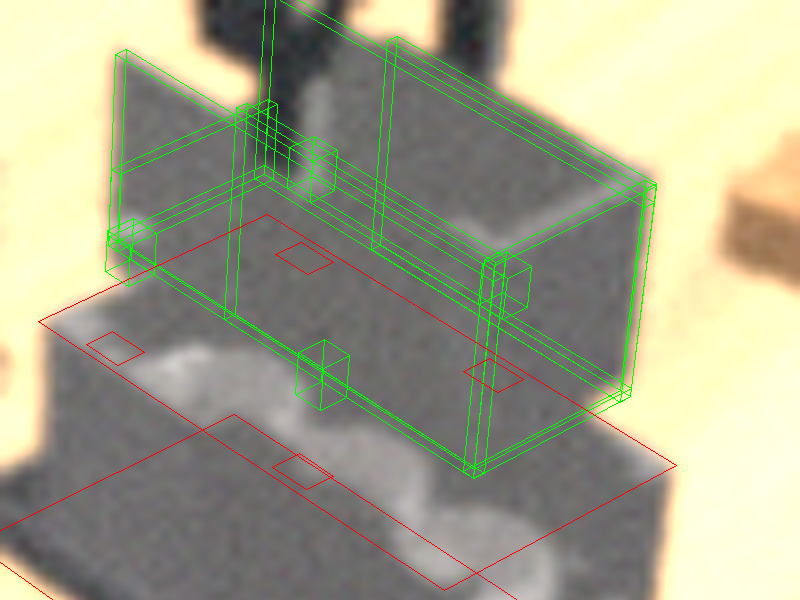

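```bash
cat > tg.py <<'E'
import sys
from h import *
lat=float(sys.argv[1]);sh=float(sys.argv[2]);z=float(sys.argv[3])
x=np.array([np.cos(1.37),np.sin(1.37)]);y=np.array([-np.sin(1.37),np.cos(1.37)]);o=np.array([569.3,-164.8])
s=show();p=o+lat*x+sh*y
c=s["position"][:2]-o;print("lat %.2f s %.2f"%(c@x,c@y))
print(rel(s,[*p,z],down(1.37)))
E
python3 tg.py 0.6 5 121
```

```text
t 8.1 pos [ 570.8 -163.6  148.9] yaw 1.3724 tilt [-0.0032  0.0012] F [ 0.5  0.1 -2.3] T [-0.01 -0.03 -0.03] w 59.8 j [-0.01  0.38 -0.16 -0.   -1.04 -1.76]
lat 1.44 s -1.21
(array([ 0.0279, -0.0008, -0.0061]), array([ 0.14, -0.19, -0.03]))
```

>>> arm_command:
  rows:
    - {"dx": 0.005,"dy": -0.001,"dz": -0.002,"wx": 0.1,"wy": -0.2,"wz": 0,"gripper": 1}
    - {"dx": 0.012,"dy": -0.001,"dz": -0.004,"wx": 0.1,"wy": -0.2,"wz": 0,"gripper": 1}
    - {"dx": 0.018,"dy": -0.001,"dz": -0.006,"wx": 0.1,"wy": -0.2,"wz": 0,"gripper": 1}
    - {"dx": 0.024,"dy": -0.001,"dz": -0.006,"wx": 0.1,"wy": -0.2,"wz": 0,"gripper": 1}
    - {"dx": 0.026,"dy": -0.001,"dz": -0.006,"wx": 0.1,"wy": -0.2,"wz": 0,"gripper": 1}
    - {"dx": 0.027,"dy": -0.001,"dz": -0.006,"wx": 0.1,"wy": -0.2,"wz": 0,"gripper": 1}
    - {"dx": 0.028,"dy": -0.001,"dz": -0.006,"wx": 0.1,"wy": -0.2,"wz": 0,"gripper": 1}
    - {"dx": 0.028,"dy": -0.001,"dz": -0.006,"wx": 0.1,"wy": -0.2,"wz": 0,"gripper": 1}

```text
clock: 8.9
position: [564.8, -163.4, 121.0]
ee_rot: [0.071, 0.703, -0.07, 0.704]
contact_force: [-0.7, 0.0, -2.1]
gripper_width: 60.5
```

```bash
python3 pic.py h2; python3 - <<'E'
import sys;sys.argv=["ov.py","h2"]
exec(open("ov.py").read().split("pair(lab")[0])
for c,crop,k in(("side",(178,245,315,395),10),("top",(228,280,345,405),13)):
    a=lab(c,crop,k);y0,y1,x0,x1=crop
    im=cv2.resize(cams[c]["img"][y0:y1,x0:x1,::-1],None,fx=k,fy=k,interpolation=cv2.INTER_CUBIC)
    im=np.clip(im.astype(float)*2.6-60,0,255).astype(np.uint8)
    cv2.imwrite(f"pics/z3{c}.png",im[:600]);cv2.imwrite(f"pics/z3o{c}.png",a[:600])
E
python3 tg.py .6 5 121
```

```text
t 8.9 pos [ 564.8 -163.4  121. ] yaw 1.3706 tilt [0.0005 0.0005] F [-0.7  0.  -2.1] T [-0.    0.   -0.06] w 60.5 j [-0.01  0.4  -0.21 -0.   -0.96 -1.76]
t 9.0 pos [ 564.8 -163.4  121.1] yaw 1.3706 tilt [0.0007 0.0005] F [-0.5 -0.7 -2.6] T [-0.01 -0.    0.01] w 60.2 j [-0.01  0.4  -0.21 -0.   -0.96 -1.76]
lat 0.46 s 4.66
(array([ 0.0001,  0.0001, -0.0003]), array([ 0.04,  0.03, -0.04]))
```

View pics/z3oside.png

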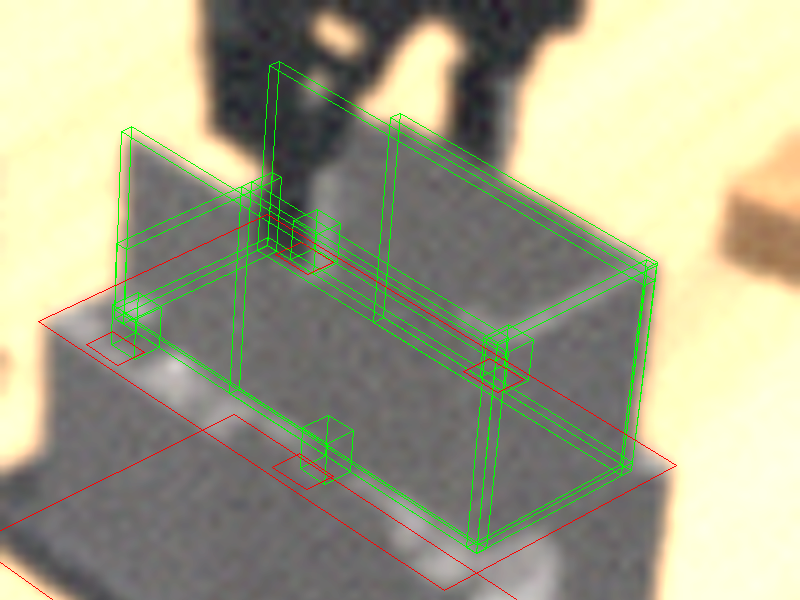

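View pics/z3side.png

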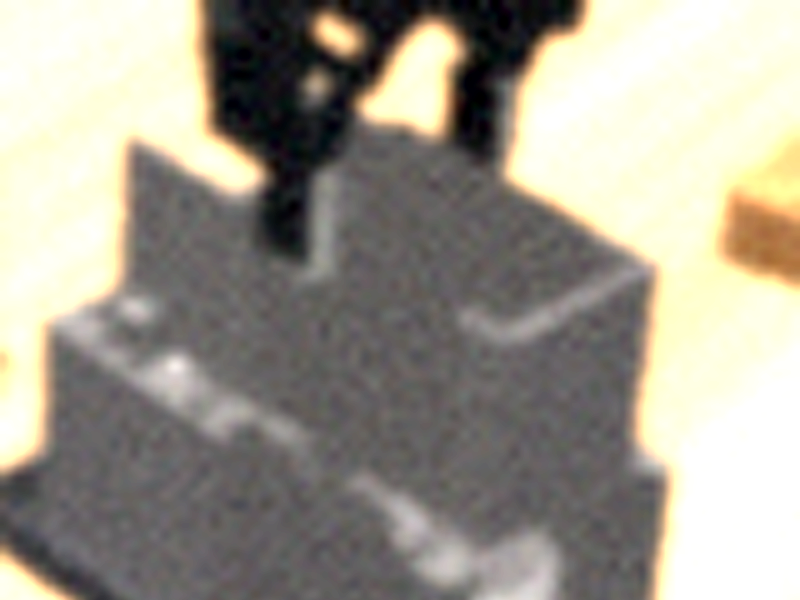

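View pics/z3otop.png

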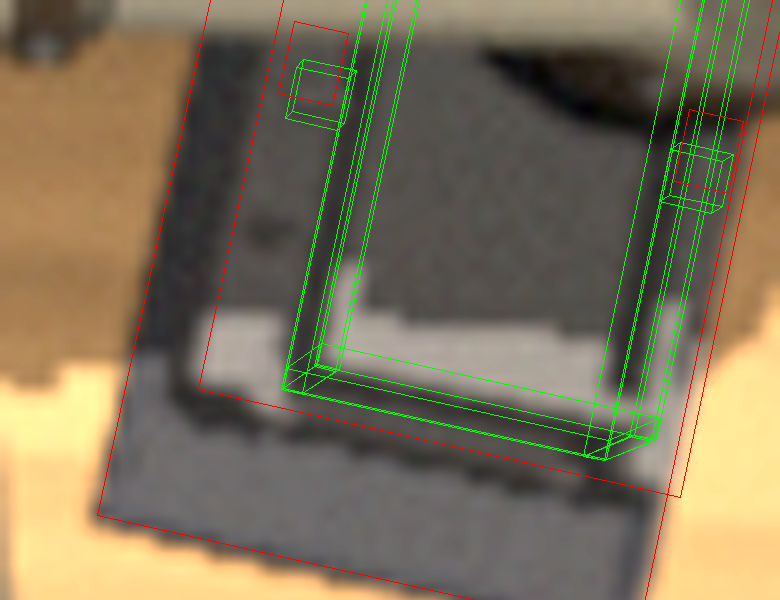

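View pics/z3top.png

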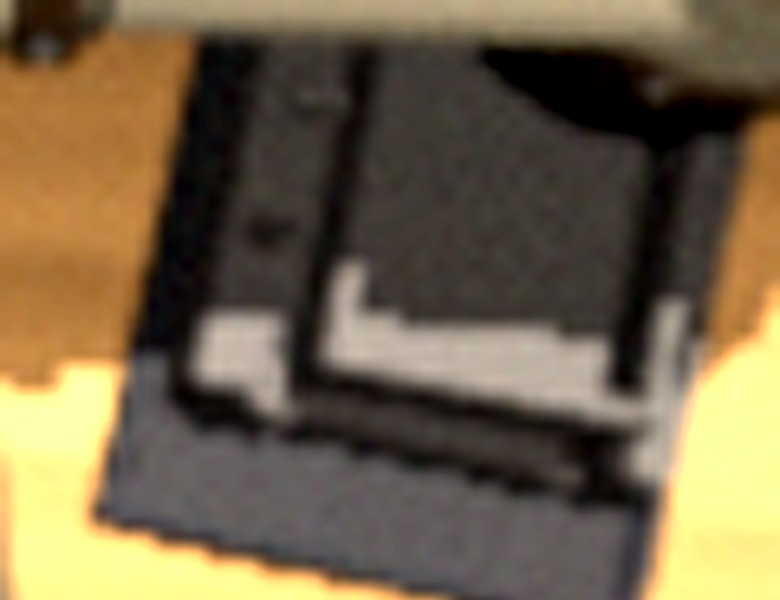

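>>> arm_command:
  rows:
    - {"dx": 0.0005,"dy": 0.0007,"dz": 0,"wx": 0,"wy": 0,"wz": 0,"gripper": 1}
    - {"dx": 0.001,"dy": 0.0007,"dz": 0,"wx": 0,"wy": 0,"wz": 0,"gripper": 1}
    - {"dx": 0.0015,"dy": 0.0007,"dz": 0,"wx": 0,"wy": 0,"wz": 0,"gripper": 1}
    - {"dx": 0.002,"dy": 0.0007,"dz": 0,"wx": 0,"wy": 0,"wz": 0,"gripper": 1}
    - {"dx": 0.0025,"dy": 0.0007,"dz": 0,"wx": 0,"wy": 0,"wz": 0,"gripper": 1}
    - {"dx": 0.003,"dy": 0.0007,"dz": 0,"wx": 0,"wy": 0,"wz": 0,"gripper": 1}
    - {"dx": 0.003,"dy": 0.0007,"dz": 0,"wx": 0,"wy": 0,"wz": 0,"gripper": 1}
    - {"dx": 0.003,"dy": 0.0007,"dz": 0,"wx": 0,"wy": 0,"wz": 0,"gripper": 1}

```text
clock: 9.8
position: [564.9, -162.7, 118.1]
ee_rot: [0.071, 0.703, -0.07, 0.704]
contact_force: [-0.2, 0.8, -3.0]
gripper_width: 60.4
```

```bash
python3 tg.py 1.2 5 117
```

```text
t 9.8 pos [ 564.9 -162.7  118.1] yaw 1.3705 tilt [0.0006 0.0005] F [-0.2  0.8 -3. ] T [-0.01  0.    0.02] w 60.4 j [-0.01  0.4  -0.21 -0.   -0.96 -1.77]
lat 1.14 s 4.72
(array([ 0.0011,  0.0001, -0.0003]), array([ 0.03,  0.03, -0.03]))
```

No contact yet; go on down in half-millimetre rows.

>>> arm_command:
  rows:
    - {"dx": 0.0005,"dy": 0,"dz": 0,"wx": 0,"wy": 0,"wz": 0,"gripper": 1}
    - {"dx": 0.001,"dy": 0,"dz": 0,"wx": 0,"wy": 0,"wz": 0,"gripper": 1}
    - {"dx": 0.001,"dy": 0,"dz": 0,"wx": 0,"wy": 0,"wz": 0,"gripper": 1}
    - {"dx": 0.001,"dy": 0,"dz": 0,"wx": 0,"wy": 0,"wz": 0,"gripper": 1}
    - {"dx": 0.0015,"dy": 0,"dz": 0,"wx": 0,"wy": 0,"wz": 0,"gripper": 1}
    - {"dx": 0.0015,"dy": 0,"dz": 0,"wx": 0,"wy": 0,"wz": 0,"gripper": 1}
    - {"dx": 0.0015,"dy": 0,"dz": 0,"wx": 0,"wy": 0,"wz": 0,"gripper": 1}
    - {"dx": 0.0015,"dy": 0,"dz": 0,"wx": 0,"wy": 0,"wz": 0,"gripper": 1}

```text
clock: 10.6
position: [565.3, -162.8, 117.7]
ee_rot: [0.071, 0.703, -0.07, 0.704]
contact_force: [-1.7, 1.8, 5.1]
gripper_width: 60.9
```

```bash
python3 tg.py 1.2 5 117
```

```text
t 10.6 pos [ 565.3 -162.8  117.7] yaw 1.371 tilt [0.0018 0.    ] F [-1.7  1.8  5.1] T [ 0.32  0.61 -0.05] w 60.9 j [-0.01  0.4  -0.21 -0.   -0.95 -1.77]
lat 1.17 s 4.35
(array([ 0.0007,  0.    , -0.0007]), array([ 0.06,  0.1 , -0.02]))
```

>>> arm_command:
  rows:
    - {"dx": 0.0015,"dy": 0,"dz": 0.0005,"wx": 0,"wy": 0,"wz": 0,"gripper": 1}
    - {"dx": 0.0015,"dy": 0,"dz": 0.001,"wx": 0,"wy": 0,"wz": 0,"gripper": 1}
    - {"dx": 0.0015,"dy": 0,"dz": 0.0015,"wx": 0,"wy": 0,"wz": 0,"gripper": 1}
    - {"dx": 0.0015,"dy": 0,"dz": 0.002,"wx": 0,"wy": 0,"wz": 0,"gripper": 1}
    - {"dx": 0.0015,"dy": 0,"dz": 0.0025,"wx": 0,"wy": 0,"wz": 0,"gripper": 1}
    - {"dx": 0.0015,"dy": 0,"dz": 0.003,"wx": 0,"wy": 0,"wz": 0,"gripper": 1}
    - {"dx": 0.0015,"dy": 0,"dz": 0.0035,"wx": 0,"wy": 0,"wz": 0,"gripper": 1}
    - {"dx": 0.0015,"dy": 0,"dz": 0.0035,"wx": 0,"wy": 0,"wz": 0,"gripper": 1}

```text
clock: 11.4
position: [567.1, -163.6, 117.7]
ee_rot: [0.07, 0.704, -0.07, 0.703]
contact_force: [-6.7, 2.2, 10.1]
gripper_width: 60.3
```

```bash
python3 tg.py 1.2 5 117
```

```text
t 11.4 pos [ 567.1 -163.6  117.7] yaw 1.3717 tilt [-0.0011 -0.0003] F [-6.7  2.2 10.1] T [0.73 1.82 0.09] w 60.3 j [-0.01  0.41 -0.21  0.   -0.96 -1.76]
lat 0.72 s 2.39
(array([ 0.0007,  0.0005, -0.0026]), array([ 0.1 , -0.06,  0.03]))
```

>>> arm_command:
  rows:
    - {"dx": 0.001,"dy": 0.0006,"dz": 0.001,"wx": 0,"wy": 0,"wz": 0,"gripper": 1}
    - {"dx": 0.001,"dy": 0.0006,"dz": 0.0015,"wx": 0,"wy": 0,"wz": 0,"gripper": 1}
    - {"dx": 0.001,"dy": 0.0006,"dz": 0.002,"wx": 0,"wy": 0,"wz": 0,"gripper": 1}
    - {"dx": 0.001,"dy": 0.0006,"dz": 0.0025,"wx": 0,"wy": 0,"wz": 0,"gripper": 1}
    - {"dx": 0.001,"dy": 0.0006,"dz": 0.003,"wx": 0,"wy": 0,"wz": 0,"gripper": 1}
    - {"dx": 0.001,"dy": 0.0006,"dz": 0.0035,"wx": 0,"wy": 0,"wz": 0,"gripper": 1}
    - {"dx": 0.001,"dy": 0.0006,"dz": 0.004,"wx": 0,"wy": 0,"wz": 0,"gripper": 1}
    - {"dx": 0.001,"dy": 0.0006,"dz": 0.004,"wx": 0,"wy": 0,"wz": 0,"gripper": 1}

```text
clock: 12.2
position: [569.9, -164.1, 117.6]
ee_rot: [0.07, 0.705, -0.07, 0.702]
contact_force: [-3.3, 0.3, 4.9]
gripper_width: 60.5
```

```bash
python3 tg.py 1.2 5 117
```

```text
t 12.2 pos [ 569.9 -164.1  117.6] yaw 1.3721 tilt [-0.0034 -0.0005] F [-3.3  0.3  4.9] T [0.49 1.38 0.13] w 60.5 j [-0.01  0.41 -0.2   0.   -0.97 -1.76]
lat 0.83 s -0.41
(array([ 0.0006,  0.0004, -0.0054]), array([ 0.12, -0.18,  0.07]))
```

>>> arm_command:
  rows:
    - {"dx": 0.0015,"dy": 0.0004,"dz": 0.001,"wx": 0.1,"wy": -0.2,"wz": 0,"gripper": 1}
    - {"dx": 0.0015,"dy": 0.0004,"dz": 0.0015,"wx": 0.1,"wy": -0.2,"wz": 0,"gripper": 1}
    - {"dx": 0.0015,"dy": 0.0004,"dz": 0.002,"wx": 0.1,"wy": -0.2,"wz": 0,"gripper": 1}
    - {"dx": 0.0015,"dy": 0.0004,"dz": 0.0025,"wx": 0.1,"wy": -0.2,"wz": 0,"gripper": 1}
    - {"dx": 0.0015,"dy": 0.0004,"dz": 0.003,"wx": 0.1,"wy": -0.2,"wz": 0,"gripper": 1}
    - {"dx": 0.0015,"dy": 0.0004,"dz": 0.0035,"wx": 0.1,"wy": -0.2,"wz": 0,"gripper": 1}
    - {"dx": 0.0015,"dy": 0.0004,"dz": 0.0035,"wx": 0.1,"wy": -0.2,"wz": 0,"gripper": 1}
    - {"dx": 0.0015,"dy": 0.0004,"dz": 0.0035,"wx": 0.1,"wy": -0.2,"wz": 0,"gripper": 1}

```text
clock: 13.0
position: [572.6, -165.0, 115.3]
ee_rot: [0.07, 0.704, -0.072, 0.703]
contact_force: [-3.2, -2.7, -0.6]
gripper_width: 60.8
```

```bash
python3 tg.py 1.2 5 117
```

```text
t 13.0 pos [ 572.6 -165.   115.3] yaw 1.3693 tilt [-0.0019 -0.0018] F [-3.2 -2.7 -0.6] T [-1.08  0.69 -0.29] w 60.8 j [-0.01  0.42 -0.19  0.   -0.96 -1.77]
lat 0.44 s -3.27
(array([-0.0017,  0.0007, -0.0083]), array([-0.04, -0.09,  0.12]))
```

>>> arm_command:
  rows:
    - {"dx": 0.001,"dy": 0,"dz": 0,"wx": 0,"wy": -0.1,"wz": 0.1,"gripper": 1}
    - {"dx": 0.0015,"dy": 0,"dz": 0,"wx": 0,"wy": -0.1,"wz": 0.1,"gripper": 1}
    - {"dx": 0.002,"dy": 0,"dz": 0,"wx": 0,"wy": -0.1,"wz": 0.1,"gripper": 1}
    - {"dx": 0.0025,"dy": 0,"dz": 0,"wx": 0,"wy": -0.1,"wz": 0.1,"gripper": 1}
    - {"dx": 0.003,"dy": 0,"dz": 0,"wx": 0,"wy": -0.1,"wz": 0.1,"gripper": 1}
    - {"dx": 0.003,"dy": 0,"dz": 0,"wx": 0,"wy": -0.1,"wz": 0.1,"gripper": 1}
    - {"dx": 0.003,"dy": 0,"dz": 0,"wx": 0,"wy": -0.1,"wz": 0.1,"gripper": 1}
    - {"dx": 0.003,"dy": 0,"dz": 0,"wx": 0,"wy": -0.1,"wz": 0.1,"gripper": 1}

```text
clock: 13.8
position: [572.5, -165.2, 112.2]
ee_rot: [0.071, 0.703, -0.071, 0.704]
contact_force: [-0.9, -3.4, -1.1]
gripper_width: 60.4
```

```bash
python3 tg.py 1.2 -4 112
```

```text
t 13.8 pos [ 572.5 -165.2  112.2] yaw 1.369 tilt [ 0.     -0.0005] F [-0.9 -3.4 -1.1] T [-1.1   0.44 -0.29] w 60.4 j [-0.01  0.42 -0.2   0.   -0.95 -1.76]
lat 0.28 s -3.21
(array([0.0002, 0.0009, 0.0008]), array([-0.06,  0.01,  0.03]))
```

>>> arm_command:
  rows:
    - {"dx": 0.0005,"dy": 0,"dz": 0,"wx": 0,"wy": 0,"wz": 0,"gripper": 1}
    - {"dx": 0.001,"dy": 0,"dz": 0,"wx": 0,"wy": 0,"wz": 0,"gripper": 1}
    - {"dx": 0.0015,"dy": 0,"dz": 0,"wx": 0,"wy": 0,"wz": 0,"gripper": 1}
    - {"dx": 0.002,"dy": 0,"dz": 0,"wx": 0,"wy": 0,"wz": 0,"gripper": 1}
    - {"dx": 0.002,"dy": 0,"dz": 0,"wx": 0,"wy": 0,"wz": 0,"gripper": 1}
    - {"dx": 0.002,"dy": 0,"dz": 0,"wx": 0,"wy": 0,"wz": 0,"gripper": 1}
    - {"dx": 0.002,"dy": 0,"dz": 0,"wx": 0,"wy": 0,"wz": 0,"gripper": 1}
    - {"dx": 0.002,"dy": 0,"dz": 0,"wx": 0,"wy": 0,"wz": 0,"gripper": 1}

```text
clock: 14.6
position: [572.8, -165.2, 111.7]
ee_rot: [0.071, 0.703, -0.071, 0.704]
contact_force: [-4.9, -0.4, 6.1]
gripper_width: 60.6
```

```bash
python3 tg.py 1.2 -4 112; python3 pic.py h3
```

```text
t 14.6 pos [ 572.8 -165.2  111.7] yaw 1.3694 tilt [ 0.0012 -0.0011] F [-4.9 -0.4  6.1] T [-0.53  1.3  -0.35] w 60.6 j [-0.01  0.42 -0.2   0.   -0.95 -1.76]
lat 0.27 s -3.52
(array([-0.0003,  0.0009,  0.0005]), array([-0.03,  0.08,  0.05]))
t 14.6 pos [ 572.8 -165.2  111.7] yaw 1.3694 tilt [ 0.0012 -0.0011] F [-4.9 -0.4  6.1] T [-0.53  1.3  -0.35] w 60.6 j [-0.01  0.42 -0.2   0.   -0.95 -1.76]
```

View pics/h3side.png

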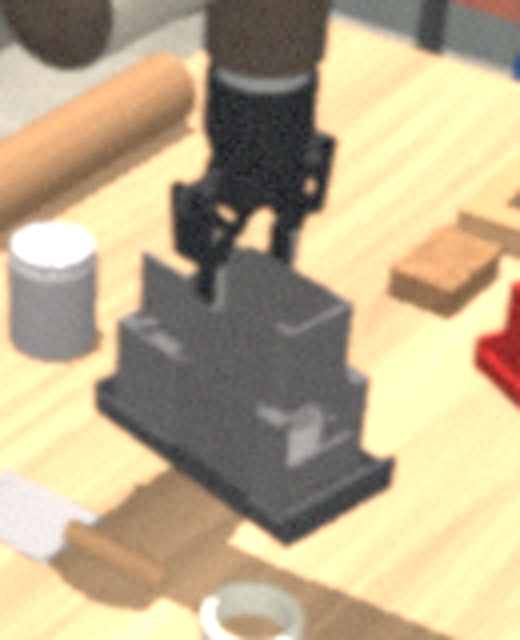

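View pics/h3top.png

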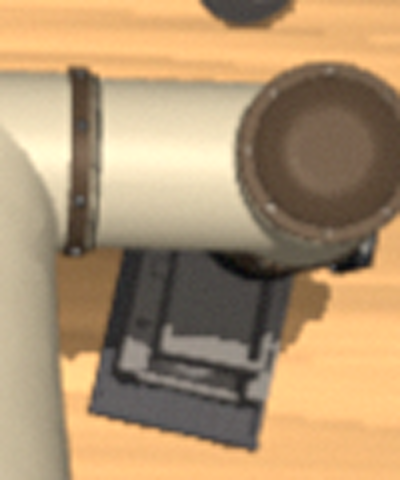

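>>> arm_command:
  rows:
    - {"dx": 0,"dy": 0,"dz": 0,"wx": 0,"wy": 0,"wz": 0,"gripper": 1}
    - {"dx": 0,"dy": 0,"dz": 0,"wx": 0,"wy": 0,"wz": 0,"gripper": 1}
    - {"dx": 0,"dy": 0,"dz": 0,"wx": 0,"wy": 0,"wz": 0,"gripper": 0.3}
    - {"dx": 0,"dy": 0,"dz": 0,"wx": 0,"wy": 0,"wz": 0,"gripper": -0.6}
    - {"dx": 0,"dy": 0,"dz": 0,"wx": 0,"wy": 0,"wz": 0,"gripper": -1}
    - {"dx": 0,"dy": 0,"dz": 0,"wx": 0,"wy": 0,"wz": 0,"gripper": -1}
    - {"dx": 0,"dy": 0,"dz": 0,"wx": 0,"wy": 0,"wz": 0,"gripper": -1}
    - {"dx": 0,"dy": 0,"dz": 0,"wx": 0,"wy": 0,"wz": 0,"gripper": -1}

```text
clock: 15.5
position: [573.1, -165.0, 111.8]
ee_rot: [0.071, 0.703, -0.071, 0.704]
contact_force: [-0.0, 0.4, -0.9]
gripper_width: 85.2
```

```bash
python3 tg.py 1.2 -4 112; python3 pic.py h4
```

```text
t 15.5 pos [ 573.1 -165.   111.8] yaw 1.3699 tilt [ 0.0018 -0.0009] F [-0.   0.4 -0.9] T [ 0.01 -0.04  0.02] w 85.2 j [-0.01  0.42 -0.2   0.   -0.95 -1.76]
lat 0.56 s -3.77
(array([-0.0002,  0.0006,  0.0002]), array([-0.01,  0.11,  0.03]))
t 15.5 pos [ 573.1 -165.   111.8] yaw 1.3699 tilt [ 0.0018 -0.0009] F [-0.   0.4 -0.9] T [ 0.01 -0.04  0.02] w 85.2 j [-0.01  0.42 -0.2   0.   -0.95 -1.76]
```

View pics/h4side.png

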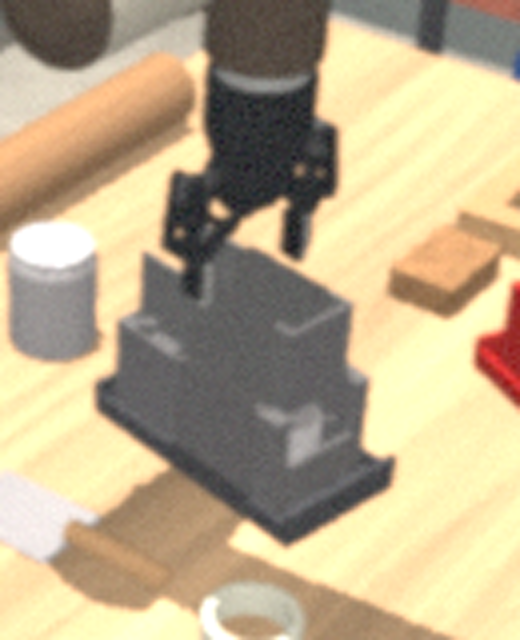

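Released, tote unmoved. Retreat straight up, then sideways out of the cameras' view.

>>> arm_command:
  rows:
    - {"dx": -0.01,"dy": 0,"dz": 0,"wx": 0,"wy": 0,"wz": 0,"gripper": -1}
    - {"dx": -0.025,"dy": 0,"dz": 0,"wx": 0,"wy": 0,"wz": 0,"gripper": -1}
    - {"dx": -0.05,"dy": 0,"dz": 0,"wx": 0,"wy": 0,"wz": 0,"gripper": -1}
    - {"dx": -0.08,"dy": 0,"dz": 0,"wx": 0,"wy": 0,"wz": 0,"gripper": -1}
    - {"dx": -0.11,"dy": 0,"dz": 0,"wx": 0,"wy": 0,"wz": 0,"gripper": -1}
    - {"dx": -0.14,"dy": 0,"dz": 0,"wx": 0,"wy": 0,"wz": 0,"gripper": -1}
    - {"dx": -0.16,"dy": 0,"dz": 0,"wx": 0,"wy": 0,"wz": 0,"gripper": -1}
    - {"dx": -0.16,"dy": 0,"dz": 0,"wx": 0,"wy": 0,"wz": 0,"gripper": -1}

```text
clock: 16.4
position: [574.4, -165.4, 276.6]
ee_rot: [0.07, 0.7, -0.071, 0.707]
contact_force: [-1.0, 0.0, -0.3]
gripper_width: 85.5
```

>>> arm_command:
  rows:
    - {"dx": 0,"dy": -0.02,"dz": 0,"wx": 0,"wy": 0,"wz": 0,"gripper": -1}
    - {"dx": 0,"dy": -0.05,"dz": -0.02,"wx": 0,"wy": 0,"wz": 0,"gripper": -1}
    - {"dx": 0,"dy": -0.085,"dz": -0.04,"wx": 0,"wy": 0,"wz": 0,"gripper": -1}
    - {"dx": 0,"dy": -0.12,"dz": -0.06,"wx": 0,"wy": 0,"wz": 0,"gripper": -1}
    - {"dx": 0,"dy": -0.155,"dz": -0.08,"wx": 0,"wy": 0,"wz": 0,"gripper": -1}
    - {"dx": 0,"dy": -0.19,"dz": -0.1,"wx": 0,"wy": 0,"wz": 0,"gripper": -1}
    - {"dx": 0,"dy": -0.22,"dz": -0.1,"wx": 0,"wy": 0,"wz": 0,"gripper": -1}
    - {"dx": 0,"dy": -0.22,"dz": -0.1,"wx": 0,"wy": 0,"wz": 0,"gripper": -1}

```text
clock: 17.2
position: [430.9, -363.3, 274.8]
ee_rot: [0.072, 0.7, -0.073, 0.707]
contact_force: [-1.0, 1.1, -0.8]
gripper_width: 85.3
```

```bash
python3 pic.py f; python3 - <<'E'
from c import *
import pickle
s,o=pickle.load(open("f.pkl","rb"));C0=dict(cams);cams.update(o)
P=[b+[0,0,82] for b in TOTE]
p=[573.1,-165,1.37+np.pi]
a=draw("top",P,p,(185,285,345,420),0,5);b=draw("side",P,p,(180,280,305,390),0,5)
pair(a,b,"pics/ff.png")
for c in o: cv2.imwrite(f"pics/full_{c}.png",o[c]["img"][:,:,::-1])
E
```

```text
t 17.2 pos [ 430.9 -363.3  274.8] yaw 1.3656 tilt [ 0.0089 -0.0021] F [-1.   1.1 -0.8] T [-0.01  0.07 -0.01] w 85.3 j [-0.41  0.24 -0.04 -0.   -1.29 -1.36]
(500, 800, 3)
```

View pics/ff.png

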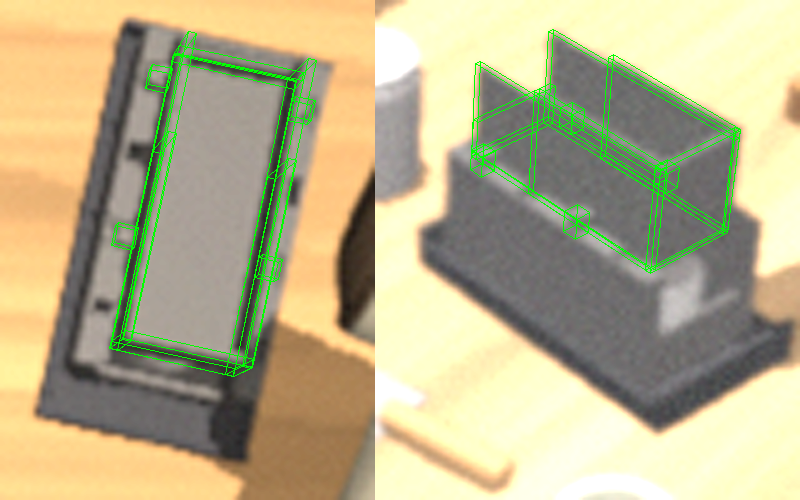

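View pics/ftop.png

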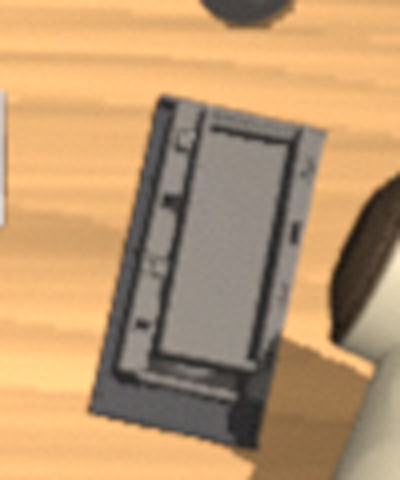

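View pics/fside.png

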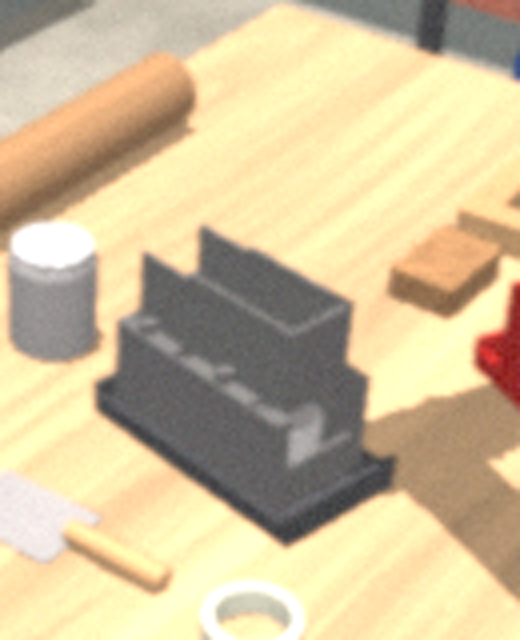

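View pics/full_top.png

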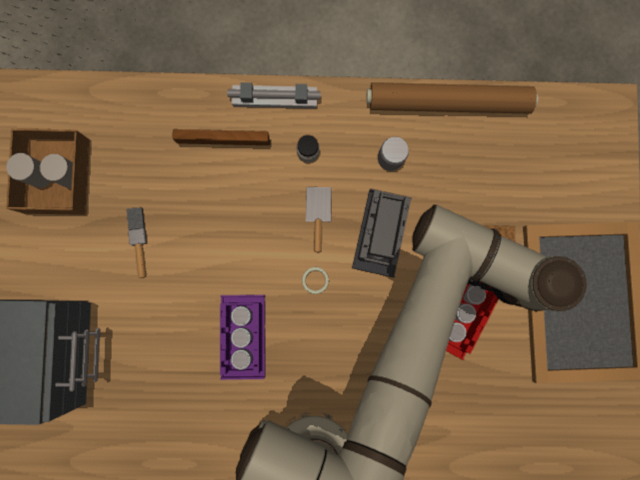

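```bash
python3 -c "
from bench import arm
print(arm.job_done())"
```

```text
the job is handed in; nothing more can be done
None
```

The small tote is turned half round, stacked on the filled tote and let go, and the job is handed in after about 17 s of robot time.

- **Finding the notches:** I set the tote on the rim and slid it along; the lugs dropped in about 3.3 mm behind the cradle's middle. I then lowered it until it had gone down 6.0 mm, the full notch depth. The highest downward bearing I read was about 13 N, between moves rather than continuously.
- **Release:** the tote did not move when the gripper opened, and the arm backed away to where it touches nothing.
- **Final check:** in both camera views the tote sits level, with its outline matching a model at seat height. All four lugs sit at their notches, and its front faces opposite to the filled tote's. The top view shows no bystander or look-alike moved, though the arm hid the cork block and part of the red look-alike.
- **Disagreement:** the two cameras differed by 2–3 mm on where the filled tote stood in its cradle. Feel settled it, close to what the top view had shown (about -3 mm).

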